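# Prop open the lid of a test box

### The arm

A 6-joint arm with a two-finger parallel gripper is mounted at the origin on a cart in front of the work surface, level with it; the furniture and walls round the work are solid. World frame = base frame: x ahead of the robot, y to its left, z up, the work surface at z = 0. Lengths are in mm, angles in rad, forces in N, time in s.
With the tool pointing down it reaches from about 350 to 975 mm from the base axis. Payload 7.1 kg.
Tool frame: the origin (TCP) lies at the very end of the fingers, on their centre line; the grasp point (between the pads) lies 19 mm behind it; y points along the fingers, x is the direction in which the jaws open and shut, and the axes are right-handed (so a half turn about y gives the same grasp; the last joint's range is limited). The gripper opens to 88 mm and grips with 3 to 60 N. Pads are 20 mm wide; open, the fingers measure 115 mm over their backs; the gripper's body (75 mm by 178 mm) begins 61 mm behind the grasp point.
Start: joints at [-1.23, 0.423, 1.63, -0, 1.089, -0.019], TCP at [220.071, -584.956, 222.675] pointing down, gripper open.
Joint ranges: [-3, 3], [-0.9, 2.11], [0.09, 2.58], [-1.31, 4.45], [0.11, 2.69], [-2.54, 2.54]. Speed limits (rad/s): [2.39, 2.39, 3.01, 3.14, 3.14, 3.14].

### API

Orientations are given as a rotation vector (axis times angle).
In Python, from workcell import ctrl gives the robot as it stands. The module is installed in compiled form; this text tells all that it offers.
- The arm moves only by the tool jog_arm, never from a script. Its argument "steps" is a list of rows, each an object with "turn": the turn, a rotation vector about the world's x, y, z scaled (see below), a list of three; "dp": the shift along the world's x, y, z scaled (see below), a list of three; "claw": the opening, from 0 (shut) to 1 (fully open). In form: [{"turn": [wx, wy, wz], "dp": [x, y, z], "claw": claw}, ...]. A call has 1 to 12 rows; each row is the pose to reach, as a shift and turn from the pose measured when the call began, turning the shorter way round; what a row does not reach only later rows make up. The controller multiplies each number of a shift by 80 mm and each number of a turn by pi rad. A row lasts 1/12 s, in which the tool goes at most 41.7 mm and 7.16 degrees, less where a joint would pass 70% of its speed; a pose out of reach is approached as far as the arm can. A call with a number of a shift or a turn outside -1 to 1 is refused whole. A call with a gripper value outside its range is refused whole. The fingers move at their own pace and stop on an object; the grip force is fixed at half the most. Time passes only in rows, so rows that repeat a pose let the fingers close. It gives the time, the measured TCP pose, the force and the opening at its end, in the units of the state.
- ctrl.get_obs(): the state, without advancing time (a new reading comes with each control period).
- ctrl.get_image(name): name is "side" or "top" or "wrist"; returns a dict with "img" (420x560x3 uint8, red, green, blue), "range_z" (420x560 float32, mm along the optical axis (not along the pixel's ray), 0 where there is no reading), "fovy" (degrees; the focal length in pixels is half the picture's height over the tangent of half this angle, whatever the lens; pixels are square), "cx", "cy" (the principal point, pixels), "camera_from_world" (4x4, takes a point from world to camera coordinates); the wrist camera has in their place "hand_eye" (4x4, takes a point from camera to tool coordinates, whose origin is the TCP and whose axes are the tool frame's). Camera axes: x right, y down, z forward; pixel columns grow to the right and rows downward; lengths in mm; the calibration is good to about 2 mm. A picture is of the moment at which its call begins: read the wrist's pose just before it.
- ctrl.close_job(): hands the job in, once; it reports no verdict.
The state is a dict: "t": time; "qpos": joint angles; "qvel": joint speeds; "joint_torque": joint torques, N m; "ee_pos": TCP position; "orientation": TCP orientation; "ft_force": force on the tool from outside, world axes, zero at the start; "moment": the same for the moment, N m; "width": finger opening in mm.
Only numpy, scipy, OpenCV 4.12 (cv2) and the standard library are available. Lean on these libraries where they do the work, as an engineer would, in place of code of your own. Each camera call takes 0.05 s, during which the arm holds its last target.

### The job

Lift the hinged lid of the grey test box well up, swing its prop rod up from the side of the box, and let the lid down gently on the rod so that the pin at the rod's end drops through the hole in the lid's side plate, fully home, and the rod alone carries the lid. The hole is set a little differently each time, so feel for it; do not force the lid or the rod, and leave the things around the box where they are.

Things in the scene. Friction and masses are not known exactly. Their poses are not given: they have to be found in the camera images.
- test_box: Grey steel test box, open on top under its lid, 205 x 200 x 80 mm (x, y, z), fixed to the table; its place and yaw vary. Origin: centre of its underside; +x points to the hinge side (away from the robot), +y to the side with the prop rod, z up. The lid's hinge line is parallel to the box's y axis, through (102.5, 0, 85) mm. The rod's pivot is parallel to y, through (-91.5, 135, 71.6) mm. A small metal rest carries the rod from below at box x = 27 mm.
- lid_hinge (a point): Middle of the lid's hinge line; x, y, z axes are the lid's own: -x runs along the lid to its front edge, y along the hinge, z out of its upper face. With the lid shut they are those of the box.
- lid (a joint): Lid angle in rad: 0 shut, grows as its front rises, stop at 1.45. The hinge is stiff and damped: raised beyond about 1.2 rad the lid stays where it is left; below about 1.0 rad it sinks slowly by itself (roughly 0.3 to 1 rad/s). Lifting it by the ball takes 4 to 8 N. Resting with the pin on the plate beside the hole it stands at about 0.77 rad; with the pin fully home at about 0.70 rad (0.69 to 0.72).
- lid_ball (a point): Centre of the black 24 mm ball knob that sticks out of the lid's front edge on a 10 mm stem, 235 mm from the hinge line and 3 mm above its plane; the box's front wall is 32 mm behind it. The lid sheet is 4 mm thick and 205 x 200 mm.
- ear (a point): Point fixed in the lid (axes as the lid's), 140 mm from the hinge line and 135 mm to its +y side, on the underside of the steel hole plate that sticks out of the lid's edge. Plate: 84 mm (x) by 36 mm (y, edge 10 mm beyond this point), z 0 to 5 mm. Its one round hole, 10.5 mm wide, lies anywhere within 13 mm either way of this point along x (exact in y), differing each time and not measured.
- rod_pivot (a point): Pivot of the prop rod, in the rod's mid-plane, outside the box's +y wall near its front.
- prop_rod (a joint): Angle of the prop rod in rad: 0 (or a little more) lying level along the box's side with its tip towards the hinge side, grows as its tip rises and comes over towards the robot; in the hole it stands at about 0.87 (0.77 to 0.98). The pivot is stiff enough that the rod stays at any angle where it is left (about 0.12 N m).
- rod_knob (a point): Centre of the black 24 mm ball knob on the rod's side, 80 mm from the pivot along the rod and 65 mm out to +y of the rod, on an 8 mm stem: the grip for swinging the rod. Free space under it down to the table.
- rod_tip (a point): Middle of the flat end of the rod's pin, 145.5 mm from the pivot. The rod is 8 mm thick; its last 10.5 mm is the 8 mm pin, ending with a 1.5 mm chamfer, beyond a 15 mm wide collar that stops against the plate's underside when the pin is home (pin end then 10.5 mm above the ear point's plane). x axis along the rod, pivot to tip. The contact force between rod and lid must stay under 30 N.
- solder_reel: Bystander: reel of solder, 58 mm across, 36 mm high, standing on the table to the +y side of the box. Origin: centre of its underside.
- tip_cleaner: Bystander: dark red tip cleaner cup, 62 mm across, 42 mm high, on the -y side of the box. Origin: centre of its underside.
- driver_small: Bystander: screwdriver with a yellow handle, 135 mm long, 17 mm thick, lying on the +y side in front of the box. Origin: centre of its underside; y axis along it.
- marker: Bystander: white marker pen with a black cap, 126 mm long, 13 mm thick, lying on the -y side. Origin: centre of its underside; y axis along it.

How it is judged:
By the outcome, as a careful person would: the job done as asked, in the order asked, and still so for the second after the job is handed in, with the robot touching nothing.
It also fails if it takes over 72 s, if anything falls off the work surface, if the arm or the gripper's body presses on something with over 40 N, if the wrist force passes 120 N, or if a joint passes its speed limit or range.

## Working session

There is one attempt and no reset: what is moved stays moved. The work goes in short steps, Python scripts to look and compute and a tool call to move; the robot and the scene stay as the last step left them, time stands still between calls to the robot, and variables do not carry over. Pictures are saved under pics/ and viewed, and the job is handed in when it is done.

Besides the shell and the picture viewer there is one more tool, called after ">>>" by a JSON object that holds its "name" and its "arguments", one argument or row to a line. jog_arm: Moves the arm, as the interface text tells. Its arguments: {"type":"object","properties":{"steps":{"type":"array","items":{"type":"object","properties":{"turn":{"type":"array","items":{"type":"number"}},"dp":{"type":"array","items":{"type":"number"}},"claw":{"type":"number"}}}}},"required":["steps"]}

```bash
mkdir -p pics
cat > h.py <<'E'
import numpy as np, cv2
from scipy.spatial.transform import Rotation as R
from workcell import ctrl
def grab(n,fn=None):
    o=ctrl.get_obs(); d=ctrl.get_image(n)
    if fn: cv2.imwrite('pics/'+fn,d['img'][:,:,::-1])
    h,w=d['range_z'].shape
    f=h/2/np.tan(np.radians(d['fovy'])/2)
    if 'hand_eye' in d:
        T=np.eye(4);T[:3,:3]=R.from_rotvec(o['orientation']).as_matrix();T[:3,3]=o['ee_pos'];W=T@np.array(d['hand_eye'])
    else: W=np.linalg.inv(np.array(d['camera_from_world']))
    u,v=np.meshgrid(np.arange(w),np.arange(h)); z=d['range_z']
    P=np.stack([(u-d['cx'])/f*z,(v-d['cy'])/f*z,z,np.ones_like(z)],-1)@W.T
    P=P[...,:3]; P[z==0]=np.nan
    return d['img'],P,W,f,d['cx'],d['cy']
def proj(p,W,f,cx,cy):
    c=(np.linalg.inv(W)@np.append(p,1))[:3]; return c[0]/c[2]*f+cx,c[1]/c[2]*f+cy
E
python3 - <<'E'
from h import *
o=ctrl.get_obs();print(o)
for n in['top','side','wrist']:
    img,P,W,f,cx,cy=grab(n,n+'0.png'); np.savez('pics/'+n+'0.npz',img=img,P=P); print(n,W.round(3),f,cx,cy)
E
```

```text
{'t': 0.0, 'qpos': array([-1.23000517e+00,  4.23812884e-01,  1.63069608e+00, -1.13740821e-05,
        1.08860118e+00, -1.90095097e-02]), 'qvel': array([-0.00151044,  0.0005396 , -0.00151368,  0.00087468,  0.00046351,
       -0.00018186]), 'joint_torque': array([ 1.81618521e-03, -5.44617426e+01, -2.73665464e+01,  6.45052828e-02,
        2.28014379e-02, -1.06247696e-04]), 'ee_pos': array([ 219.88278487, -584.44453585,  221.91676699]), 'orientation': array([-1.35730514,  0.94109753, -0.9390545 ]), 'ft_force': array([-0.37579001,  0.20020607, -0.2286284 ]), 'moment': array([-0.01263238, -0.01437149, -0.01704376]), 'width': 87.70418707054066}
top [[ 3.000000e-02 -9.870000e-01  1.590000e-01  3.996590e+02]
 [-1.000000e+00 -3.000000e-02  8.000000e-03  4.345500e+01]
 [-3.000000e-03 -1.590000e-01 -9.870000e-01  1.041164e+03]
 [ 0.000000e+00  0.000000e+00  0.000000e+00  1.000000e+00]] 489.68343879491715 281.3939968676624 212.4569013642291
side [[-8.35000e-01 -2.86000e-01  4.70000e-01  8.13370e+01]
 [-5.50000e-01  4.65000e-01 -6.94000e-01  7.38371e+02]
 [-2.10000e-02 -8.38000e-01 -5.46000e-01  5.92936e+02]
 [ 0.00000e+00  0.00000e+00  0.00000e+00  1.00000e+00]] 484.89134606846557 285.6071469824723 210.96152819751066
wrist [[ 3.52000e-01 -9.04000e-01 -2.41000e-01  2.84456e+02]
 [-9.36000e-01 -3.41000e-01 -9.00000e-02 -5.60968e+02]
 [-1.00000e-03  2.57000e-01 -9.66000e-01  3.83880e+02]
 [ 0.00000e+00  0.00000e+00  0.00000e+00  1.00000e+00]] 304.01188372447285 279.46627988346296 206.3420820270643
```

View pics/top0.png

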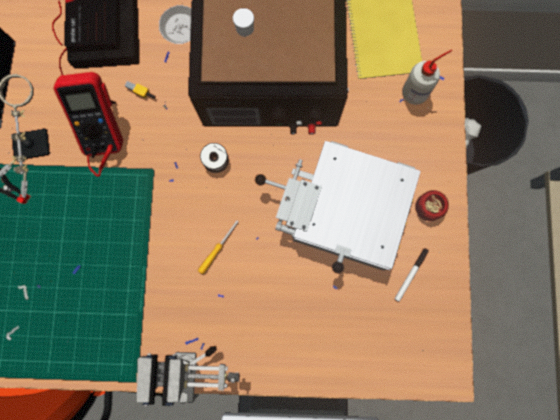

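View pics/side0.png

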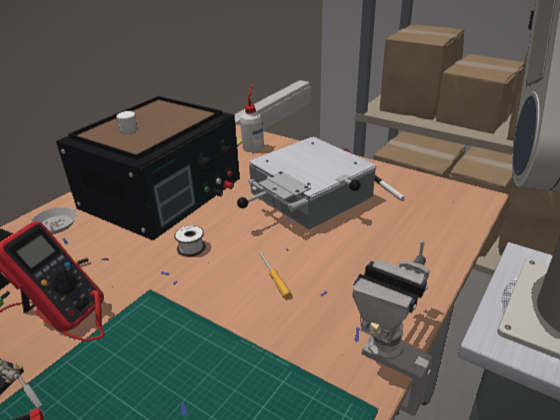

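The top view shows the box near px (360,205), lid ball at (338,266), rod knob at (261,180), and an oven behind the box. Next I fit the box pose.

Run:
```python
from h import *
d=np.load('pics/top0.npz');P=d['P'];img=d['img']
for nm,(u,v) in dict(ball=(338,266),knob=(261,180),lidmid=(358,200),c1=(331,148),c2=(413,170),reel=(207,158),cleaner=(433,205),oven=(270,60),plate=(300,205)).items():
    p=P[v-2:v+3,u-2:u+3].reshape(-1,3);print(nm,np.nanmedian(p,0).round(1), img[v,u])
sub=P[120:290,255:430]
z=sub[...,2]
m=(z>84)&(z<93)
# lid sheet: mask & fit rectangle
mm=m.astype(np.uint8)
n,l,st,c=cv2.connectedComponentsWithStats(mm);print(st[:6])
k=1+np.argmax(st[1:,4]);
vis=(l==k)
pts=sub[vis][:,:2].astype(np.float32)
print(cv2.minAreaRect(pts), np.median(sub[vis][:,2]))
cv2.imwrite('pics/crop0.png',cv2.resize(img[110:300,240:450,::-1],None,fx=3.6,fy=3,interpolation=cv2.INTER_CUBIC)[:600,:800])
# balls: dark points height >60
for nm,(u,v) in dict(ball=(338,266),knob=(261,180)).items():
    s=P[v-10:v+11,u-10:u+11].reshape(-1,3);s=s[s[:,2]>50]; 
    g=img[v-10:v+11,u-10:u+11].reshape(-1,3)
    s=P[v-10:v+11,u-10:u+11].reshape(-1,3)
    s=s[(s[:,2]>60)&(g.max(1)<70)]
    from scipy.optimize import least_squares
    r=least_squares(lambda c:np.linalg.norm(s-c,axis=1)-12,s.mean(0)-[0,0,8],loss='soft_l1');print(nm,len(s),s.mean(0),r.x.round(1),r.cost)
```

```text
ball [451.  -60.6  99. ] [61 54 57]
knob [618.9  93.7  81.1] [52 38 31]
lidmid [582.9 -99.9  90.2] [235 237 239]
c1 [687.6 -44.9  88.8] [236 237 238]
c2 [ 646.7 -209.2   88.6] [222 226 228]
reel [674.1 212.4  35.3] [236 237 232]
cleaner [ 590.3 -266.9   27.9] [159 127  96]
oven [827.6  80.3 180.3] [141 105  74]
plate [568.4  14.7  93.4] [214 216 216]
[[    0     0   175   170 18775]
 [   21    21   145   129 10929]
 [    4    56     2     2     2]
 [    8    56     1     1     1]
 [    4    59     1     1     1]
 [    8    59     1     1     1]]
((575.6544189453125, -75.24002075195312), (244.90133666992188, 229.88333129882812), 73.40827941894531) 89.11903737124248
ball 86 [449.55453753 -60.10314173  96.9816466 ] [449.6 -61.1  87.8] 49.85390196888259
knob 69 [620.73956575  95.77387196  81.08829689] [622.5  96.5  71.2] 43.09166643436918
```

View pics/crop0.png

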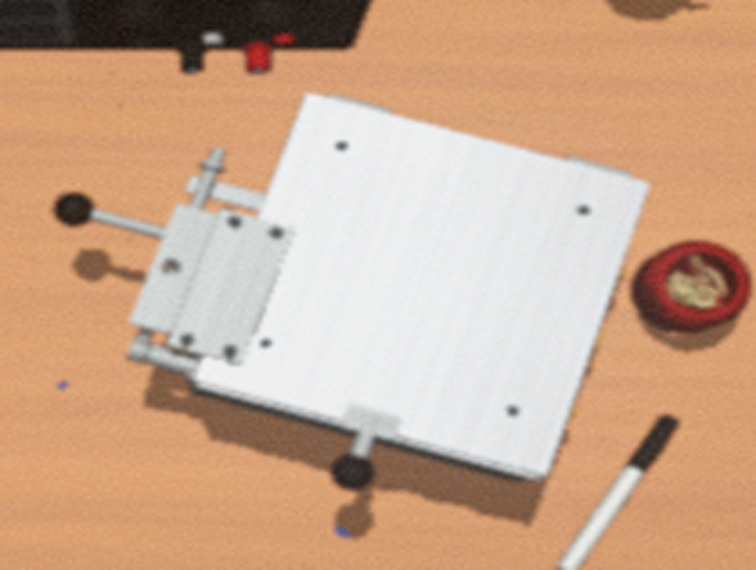

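```bash
cat >> h.py <<'E'
YAW=-0.2876; O=np.array([576.7,-98.7,0]); 
RB=R.from_euler('z',YAW).as_matrix()
def b2w(p): return RB@np.array(p,float)+O
def w2b(p): return (np.asarray(p)-O)@RB
def state():
    o=ctrl.get_obs(); M=R.from_rotvec(o['orientation']).as_matrix()
    print('t %.2f'%o['t'],'tcp',np.round(o['ee_pos'],1),'box',w2b(o['ee_pos']).round(1),'w %.1f'%o['width'],'F',np.round(o['ft_force'],1),'M',np.round(o['moment'],2),'q',np.round(o['qpos'],2))
    print('tool axes in box (cols x,y,z)\n',(RB.T@M).round(3)); return o,M
E
python3 - <<'E'
from h import *
from scipy.optimize import least_squares
o,M=state()
d=np.load('pics/top0.npz');P=d['P'];img=d['img'].astype(float)
B=w2b(P)
# lid rectangle in box frame: points z 84..93
s=B[100:300,250:440].reshape(-1,3); s=s[(s[:,2]>84)&(s[:,2]<93)]
for lo,hi,ax,ot in[(-60,60,0,1)]:
    m=(s[:,1]>-80)&(s[:,1]<80)
    x=s[m]
    for y0 in range(-80,80,20):
        q=x[(x[:,1]>=y0)&(x[:,1]<y0+20)]; print('y',y0+10,'xmin %.1f xmax %.1f'%(q[:,0].min(),q[:,0].max()))
for x0 in range(-80,100,20):
    q=s[(s[:,0]>=x0)&(s[:,0]<x0+20)]; print('x',x0+10,'ymin %.1f ymax %.1f'%(q[:,1].min(),q[:,1].max()))
# hole: dark spot
sub=img[188:210,278:298].mean(2).astype(int); print(sub)
for uv in[(287,198),(287,199),(288,198)]: print(uv,B[uv[1],uv[0]])
p=B[100:135,190:350].reshape(-1,3);print('oven xmin',np.nanpercentile(p[p[:,2]>100],1,axis=0), np.nanmin(p[p[:,2]>60],0))
q=P[60:135,180:360].reshape(-1,3);q=q[q[:,2]>60];print('oven world',np.nanmin(q,0),np.nanmax(q,0))
E
```

```text
t 0.15 tcp [ 220.  -584.6  222.1] box [-204.3 -567.1  222.1] w 88.0 F [0.5 0.3 0.4] M [-0.01  0.   -0.01] q [-1.23  0.42  1.63 -0.    1.09 -0.02]
tool axes in box (cols x,y,z)
 [[ 0.603 -0.001  0.798]
 [-0.798  0.001  0.603]
 [-0.001 -1.     0.   ]]
y -70 xmin -105.7 xmax 107.1
y -50 xmin -105.4 xmax 106.1
y -30 xmin -105.5 xmax 102.0
y -10 xmin -144.0 xmax 103.3
y 10 xmin -143.3 xmax 102.7
y 30 xmin -105.3 xmax 102.6
y 50 xmin -105.2 xmax 106.4
y 70 xmin -105.6 xmax 107.4
x -70 ymin -100.1 ymax 144.5
x -50 ymin -99.6 ymax 144.7
x -30 ymin -100.2 ymax 144.6
x -10 ymin -100.1 ymax 201.7
x 10 ymin -100.3 ymax 144.6
x 30 ymin -100.3 ymax 99.3
x 50 ymin -100.0 ymax 99.2
x 70 ymin -100.0 ymax 99.7
x 90 ymin -99.7 ymax 99.6
[[154 149 138 136 139 147 169 188 204 213 213 205 211 209 208 206 207 210
  209 199]
 [165 159 159 154 147 140 159 187 208 213 210 213 210 207 206 208 207 210
  205 199]
 [164 163 167 162 163 160 170 202 213 213 210 210 211 207 209 208 204 207
  203 197]
 [163 164 165 166 159 173 191 205 209 207 210 210 209 206 209 208 208 211
  204 200]
 [162 169 161 167 169 179 199 21
[... 1136 characters left out ...]
03 210 216
  214 215]
 [170 193 210 213 212 215 213 215 212 212 208 209 210 202 194 206 215 215
  215 212]
 [177 205 211 213 210 210 211 210 213 209 211 213 207 200 203 208 215 217
  215 215]
 [187 205 212 214 213 217 214 214 212 213 210 207 203 200 204 213 214 216
  216 217]
 [193 207 212 211 213 210 212 213 209 210 211 208 200 197 207 215 212 215
  215 218]]
(287, 198) [-32.35672446 135.66281399  80.50258666]
(287, 199) [-33.31387161 135.30215337  75.18203403]
(288, 198) [-30.87239063 133.99612279  75.86465664]
oven xmin [ 75.94842985  86.88834687 101.02592513] [74.48083792 83.582682   60.0173951 ]
oven world [732.72382215 -69.64818186  60.0173951 ] [834.03797681 233.34871895 193.47864772]
```

View pics/wrist0.png

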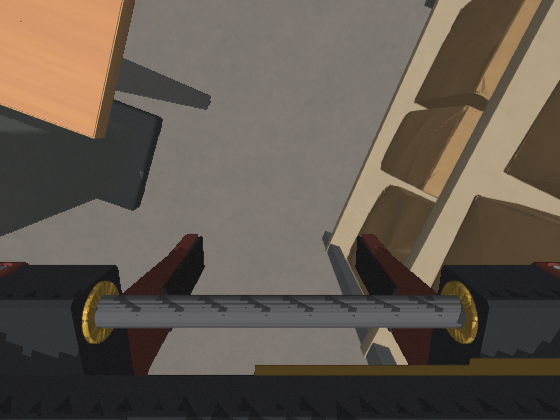

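The hole shows as a dark spot at px (287,198), and the lid edges line up with the fitted box frame. Moving towards the lid ball.

>>> {"name": "jog_arm", "arguments": {
  "steps": [
    {"turn": [0,0,0.113],"dp": [0.41,0.935,-0.09],"claw": 0.6},
    {"turn": [0,0,0.113],"dp": [0.41,0.935,-0.09],"claw": 0.6},
    {"turn": [0,0,0.113],"dp": [0.41,0.935,-0.09],"claw": 0.6}
  ]
}}

```text
t: 0.4
ee_pos: [253.4, -503.4, 213.1]
orientation: [-1.461, 0.666, -0.658]
ft_force: [0.2, 0.4, -0.4]
width: 71.4
```

>>> {"name": "jog_arm", "arguments": {
  "steps": [
    {"turn": [0,0,0.113],"dp": [0.41,0.935,-0.09],"claw": 0.6},
    {"turn": [0,0,0.113],"dp": [0.41,0.935,-0.09],"claw": 0.6},
    {"turn": [0,0,0.113],"dp": [0.41,0.935,-0.09],"claw": 0.6}
  ]
}}

```text
t: 0.65
ee_pos: [286.4, -422.9, 204.5]
orientation: [-1.528, 0.387, -0.373]
ft_force: [-0.4, -0.1, -0.6]
width: 53.4
```

>>> {"name": "jog_arm", "arguments": {
  "steps": [
    {"turn": [0,0,0.113],"dp": [0.41,0.935,-0.09],"claw": 0.6},
    {"turn": [0,0,0.113],"dp": [0.41,0.935,-0.09],"claw": 0.6},
    {"turn": [0,0,0.113],"dp": [0.41,0.935,-0.09],"claw": 0.6}
  ]
}}

```text
t: 0.9
ee_pos: [319.3, -342.6, 196.2]
orientation: [-1.557, 0.106, -0.085]
ft_force: [0.2, 0.5, -0.3]
width: 52.7
```

>>> {"name": "jog_arm", "arguments": {
  "steps": [
    {"turn": [0,0,0.113],"dp": [0.41,0.935,-0.09],"claw": 0.6},
    {"turn": [0,0,0.113],"dp": [0.41,0.935,-0.09],"claw": 0.6},
    {"turn": [0,0,0.113],"dp": [0.41,0.935,-0.09],"claw": 0.6}
  ]
}}

```text
t: 1.15
ee_pos: [352.4, -262.9, 188.1]
orientation: [-1.55, -0.177, 0.202]
ft_force: [-0.8, 0.8, -0.0]
width: 52.9
```

>>> {"name": "jog_arm", "arguments": {
  "steps": [
    {"turn": [0,0,0.113],"dp": [0.41,0.935,-0.09],"claw": 0.6},
    {"turn": [0,0,0.113],"dp": [0.41,0.935,-0.09],"claw": 0.6},
    {"turn": [0,0,0.113],"dp": [0.41,0.935,-0.09],"claw": 0.6}
  ]
}}

```text
t: 1.4
ee_pos: [385.9, -183.5, 180.3]
orientation: [-1.507, -0.46, 0.489]
ft_force: [-1.1, -1.0, 0.1]
width: 52.6
```

>>> {"name": "jog_arm", "arguments": {
  "steps": [
    {"turn": [0,0,0.113],"dp": [0.4,0.75,-0.06],"claw": 0.6},
    {"turn": [0,0,0.113],"dp": [0.4,0.75,-0.06],"claw": 0.6},
    {"turn": [0,0,0.113],"dp": [0.4,0.75,-0.06],"claw": 0.6},
    {"turn": [0,0,0.113],"dp": [0.4,0.75,-0.06],"claw": 0.6}
  ]
}}

```text
t: 1.73
ee_pos: [418.3, -122.1, 175.3]
orientation: [-1.427, -0.738, 0.771]
ft_force: [0.6, 0.7, 0.7]
width: 53.1
```

Run:
```python
from h import *
o,M=state()
A=RB.T@M; print(np.degrees(np.arctan2(A[1,0],A[0,0])))
```

```text
t 1.73 tcp [ 418.3 -122.1  175.3] box [-145.2  -67.4  175.3] w 53.1 F [0.6 0.7 0.7] M [-0.   -0.22 -0.02] q [-0.31  0.23  2.06 -0.01  0.88 -1.27]
tool axes in box (cols x,y,z)
 [[ 0.309 -0.02  -0.951]
 [ 0.951 -0.009  0.309]
 [-0.014 -1.     0.016]]
72.01513708615973
```

>>> {"name": "jog_arm", "arguments": {
  "steps": [
    {"turn": [0,0,0.1],"dp": [0.39,0.76,-0.4],"claw": 0.6},
    {"turn": [0,0,0.1],"dp": [0.39,0.76,-0.4],"claw": 0.6},
    {"turn": [0,0,0.1],"dp": [0.39,0.76,-0.4],"claw": 0.6},
    {"turn": [0,0,0.1],"dp": [0.39,0.76,-0.4],"claw": 0.6},
    {"turn": [0,0,0.1],"dp": [0.39,0.76,-0.4],"claw": 0.6},
    {"turn": [0,0,0.1],"dp": [0.39,0.76,-0.4],"claw": 0.6}
  ]
}}

```text
t: 2.23
ee_pos: [449.3, -62.2, 143.6]
orientation: [-1.329, -0.973, 1.008]
ft_force: [1.3, 0.2, -0.4]
width: 52.5
```

Run:
```python
from h import *
from scipy.optimize import least_squares
o,M=state()
img,P,W,f,cx,cy=grab('wrist','w1.png'); np.savez('pics/w1.npz',img=img,P=P,W=W)
print('exp ball',proj([449.6,-61.1,88],W,f,cx,cy),'exp hole',proj(b2w([-33.7,135,90]),W,f,cx,cy))
A=RB.T@M; print(np.degrees(np.arctan2(A[1,0],A[0,0])))
```

```text
t 2.23 tcp [449.3 -62.2 143.6] box [-132.5   -1.1  143.6] w 52.5 F [ 1.3  0.2 -0.4] M [ 0.03 -0.15 -0.01] q [-0.16  0.31  2.05 -0.02  0.81 -1.42]
tool axes in box (cols x,y,z)
 [[ 0.005 -0.016 -1.   ]
 [ 1.    -0.014  0.005]
 [-0.014 -1.     0.016]]
exp ball (np.float64(283.7953142046305), np.float64(224.3023639400864)) exp hole (np.float64(449.08955675904355), np.float64(340.59279687720135))
89.72358763638731
```

View pics/w1.png

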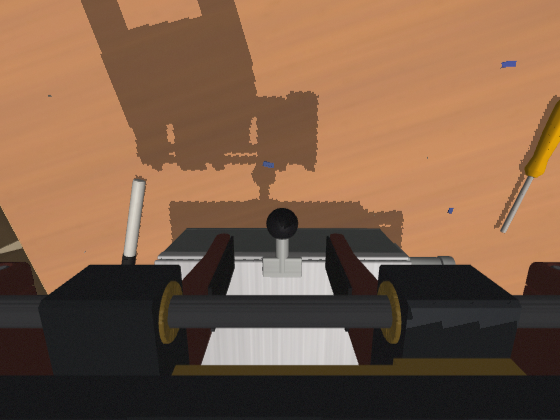

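The ball is at px (282,224), where it was predicted. Descending and gripping.

>>> {"name": "jog_arm", "arguments": {
  "steps": [
    {"turn": [0,0,0],"dp": [0.004,0.01,-0.5],"claw": 0.6},
    {"turn": [0,0,0],"dp": [0.004,0.01,-0.92],"claw": 0.6},
    {"turn": [0,0,0],"dp": [0.004,0.01,-0.92],"claw": 0.6},
    {"turn": [0,0,0],"dp": [0.004,0.01,-0.92],"claw": 0.6},
    {"turn": [0,0,0],"dp": [0.004,0.01,-0.92],"claw": 0.6},
    {"turn": [0,0,0],"dp": [0.004,0.01,-0.92],"claw": 0.15},
    {"turn": [0,0,0],"dp": [0.004,0.01,-0.92],"claw": 0.15},
    {"turn": [0,0,0],"dp": [0.004,0.01,-0.92],"claw": 0.15},
    {"turn": [0,0,0],"dp": [0.004,0.01,-0.92],"claw": 0.15},
    {"turn": [0,0,0],"dp": [0.004,0.01,-0.92],"claw": 0.15}
  ]
}}

```text
t: 3.12
ee_pos: [450.1, -61.6, 70.7]
orientation: [-1.33, -0.974, 1.008]
ft_force: [-1.1, -6.3, 4.3]
width: 23.0
```

Run:
```python
from h import *
o,M=state()
```

```text
t 3.12 tcp [450.1 -61.6  70.7] box [-131.9   -0.3   70.7] w 23.0 F [-1.1 -6.3  4.3] M [-0.95 -0.02  0.07] q [-0.15  0.44  2.08 -0.02  0.63 -1.42]
tool axes in box (cols x,y,z)
 [[ 0.004 -0.015 -1.   ]
 [ 1.    -0.014  0.004]
 [-0.014 -1.     0.015]]
```

```bash
cat >> h.py <<'E'
def ball(t): return np.array([102.5-235*np.cos(t)+3*np.sin(t),0,85+235*np.sin(t)+3*np.cos(t)])
def rows(t0,ts):
    for t in ts:
        d=RB@(ball(t)-ball(t0)); print('%.2f'%t,(d/80).round(3).tolist())
E
python3 - <<'E'
from h import *
rows(0,[.05,.1,.15,.2,.25,.3,.34]);rows(.34,[.4,.46,.52,.58,.64,.7,.75]);rows(.75,[.8,.86,.92,.98,1.04,1.1,1.15]);rows(1.15,[1.2,1.25,1.3])
E
```

```text
0.05 [0.005, -0.002, 0.147]
0.10 [0.018, -0.005, 0.293]
0.15 [0.037, -0.011, 0.439]
0.20 [0.063, -0.019, 0.583]
0.25 [0.096, -0.029, 0.726]
0.30 [0.136, -0.04, 0.866]
0.34 [0.173, -0.051, 0.977]
0.40 [0.063, -0.019, 0.163]
0.46 [0.136, -0.04, 0.323]
0.52 [0.217, -0.064, 0.477]
0.58 [0.307, -0.091, 0.626]
0.64 [0.406, -0.12, 0.769]
0.70 [0.512, -0.152, 0.906]
0.75 [0.607, -0.18, 1.015]
0.80 [0.1, -0.03, 0.104]
0.86 [0.226, -0.067, 0.221]
0.92 [0.359, -0.106, 0.33]
0.98 [0.497, -0.147, 0.431]
1.04 [0.642, -0.19, 0.523]
1.10 [0.791, -0.234, 0.605]
1.15 [0.919, -0.272, 0.667]
1.20 [0.131, -0.039, 0.055]
1.25 [0.264, -0.078, 0.103]
1.30 [0.399, -0.118, 0.144]
```

>>> {"name": "jog_arm", "arguments": {
  "steps": [
    {"turn": [0,0,0],"dp": [0.005,-0.006,0.147],"claw": 0.15},
    {"turn": [0,0,0],"dp": [0.018,-0.009,0.293],"claw": 0.15},
    {"turn": [0,0,0],"dp": [0.037,-0.015,0.439],"claw": 0.15},
    {"turn": [0,0,0],"dp": [0.063,-0.023,0.583],"claw": 0.15},
    {"turn": [0,0,0],"dp": [0.096,-0.033,0.726],"claw": 0.15},
    {"turn": [0,0,0],"dp": [0.136,-0.044,0.866],"claw": 0.15},
    {"turn": [0,0,0],"dp": [0.173,-0.055,0.977],"claw": 0.15}
  ]
}}

```text
t: 3.7
ee_pos: [463.4, -65.7, 149.1]
orientation: [-1.329, -0.974, 1.008]
ft_force: [1.4, 1.1, -7.9]
width: 22.5
```

```bash
cat >> h.py <<'E'
TOFF=np.array([0.6,0,-17.3])
def theta(o):
    b=w2b(o['ee_pos'])-np.array([-131.9,0,70.7])+ball(0)
    v=b-np.array([102.5,0,85]); t=np.arctan2(v[2],-v[0])-np.arctan2(3,235)
    print('theta %.3f radius err %.1f y %.1f'%(t,np.hypot(v[0],v[2])-np.hypot(235,3),v[1])); return t
E
python3 - <<'E'
from h import *
o,M=state(); t=theta(o); rows(t,np.arange(1,8)*.06+t)
E
```

```text
t 3.70 tcp [463.4 -65.7 149.1] box [-118.    -0.5  149.1] w 22.5 F [ 1.4  1.1 -7.9] M [ 0.3  -0.3   0.05] q [-0.16  0.31  2.01 -0.02  0.83 -1.43]
tool axes in box (cols x,y,z)
 [[ 0.004 -0.016 -1.   ]
 [ 1.    -0.014  0.004]
 [-0.014 -1.     0.016]]
theta 0.340 radius err 0.6 y -0.5
0.40 [0.063, -0.019, 0.163]
0.46 [0.136, -0.04, 0.323]
0.52 [0.217, -0.064, 0.477]
0.58 [0.307, -0.091, 0.626]
0.64 [0.406, -0.12, 0.769]
0.70 [0.512, -0.152, 0.906]
0.76 [0.627, -0.185, 1.036]
```

>>> {"name": "jog_arm", "arguments": {
  "steps": [
    {"turn": [0,0,0],"dp": [0.063,-0.019,0.163],"claw": 0.15},
    {"turn": [0,0,0],"dp": [0.136,-0.04,0.323],"claw": 0.15},
    {"turn": [0,0,0],"dp": [0.217,-0.064,0.477],"claw": 0.15},
    {"turn": [0,0,0],"dp": [0.307,-0.091,0.626],"claw": 0.15},
    {"turn": [0,0,0],"dp": [0.406,-0.12,0.769],"claw": 0.15},
    {"turn": [0,0,0],"dp": [0.512,-0.152,0.906],"claw": 0.15},
    {"turn": [0,0,0],"dp": [0.59,-0.175,0.997],"claw": 0.15}
  ]
}}

```text
t: 4.28
ee_pos: [509.9, -79.5, 229.1]
orientation: [-1.327, -0.972, 1.009]
ft_force: [-1.9, 0.3, -5.4]
width: 22.5
```

Run:
```python
from h import *
o,M=state(); t=theta(o); rows(t,np.arange(1,9)*.06+t);rows(1.15,[1.2,1.25,1.3,1.35])
```

```text
t 4.28 tcp [509.9 -79.5 229.1] box [-69.5  -0.5 229.1] w 22.5 F [-1.9  0.3 -5.4] M [0.22 0.23 0.03] q [-0.17  0.26  1.85 -0.01  1.05 -1.44]
tool axes in box (cols x,y,z)
 [[ 0.004 -0.018 -1.   ]
 [ 1.    -0.014  0.004]
 [-0.014 -1.     0.018]]
theta 0.739 radius err 1.3 y -0.5
0.80 [0.119, -0.035, 0.125]
0.86 [0.245, -0.072, 0.242]
0.92 [0.378, -0.112, 0.352]
0.98 [0.516, -0.153, 0.453]
1.04 [0.66, -0.195, 0.545]
1.10 [0.81, -0.239, 0.627]
1.16 [0.963, -0.285, 0.701]
1.22 [1.121, -0.332, 0.764]
1.20 [0.131, -0.039, 0.055]
1.25 [0.264, -0.078, 0.103]
1.30 [0.399, -0.118, 0.144]
1.35 [0.536, -0.159, 0.178]
```

>>> {"name": "jog_arm", "arguments": {
  "steps": [
    {"turn": [0,0,0],"dp": [0.119,-0.035,0.125],"claw": 0.15},
    {"turn": [0,0,0],"dp": [0.245,-0.072,0.242],"claw": 0.15},
    {"turn": [0,0,0],"dp": [0.378,-0.112,0.352],"claw": 0.15},
    {"turn": [0,0,0],"dp": [0.516,-0.153,0.453],"claw": 0.15},
    {"turn": [0,0,0],"dp": [0.66,-0.195,0.545],"claw": 0.15},
    {"turn": [0,0,0],"dp": [0.81,-0.239,0.627],"claw": 0.15},
    {"turn": [0,0,0],"dp": [0.94,-0.278,0.69],"claw": 0.15}
  ]
}}

```text
t: 4.87
ee_pos: [584.3, -101.8, 284.2]
orientation: [-1.324, -0.97, 1.011]
ft_force: [-4.1, 1.2, -3.1]
width: 22.4
```

>>> {"name": "jog_arm", "arguments": {
  "steps": [
    {"turn": [0,0,0],"dp": [0.131,-0.039,0.055],"claw": 0.15},
    {"turn": [0,0,0],"dp": [0.264,-0.078,0.103],"claw": 0.15},
    {"turn": [0,0,0],"dp": [0.399,-0.118,0.144],"claw": 0.15},
    {"turn": [0,0,0],"dp": [0.43,-0.128,0.152],"claw": 0.15},
    {"turn": [0,0,0],"dp": [0.43,-0.128,0.152],"claw": 0.15}
  ]
}}

```text
t: 5.28
ee_pos: [619.5, -112.3, 296.8]
orientation: [-1.326, -0.97, 1.01]
ft_force: [0.0, 0.4, 1.9]
width: 22.3
```

Run:
```python
from h import *
o,M=state(); t=theta(o)
img,P,W,f,cx,cy=grab('wrist','w2.png')
img,P,W,f,cx,cy=grab('side','s2.png')
```

```text
t 5.28 tcp [ 619.5 -112.3  296.8] box [ 44.9  -0.9 296.8] w 22.3 F [0.  0.4 1.9] M [ 0.01  0.03 -0.05] q [-0.19  0.37  1.53 -0.01  1.26 -1.47]
tool axes in box (cols x,y,z)
 [[ 0.004 -0.02  -1.   ]
 [ 1.    -0.015  0.004]
 [-0.015 -1.     0.02 ]]
theta 1.309 radius err 1.4 y -0.9
```

View pics/s2.png

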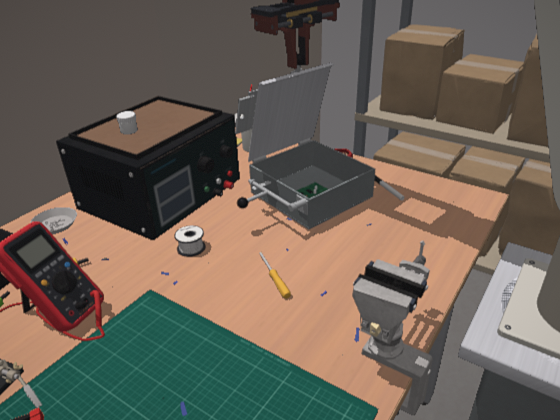

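Side view: the lid stands at about 1.3 rad with the ball still in the gripper. Releasing, then backing off upward.

>>> {"name": "jog_arm", "arguments": {
  "steps": [
    {"turn": [0,0,0],"dp": [0,0,0],"claw": 0.5},
    {"turn": [0,0,0],"dp": [0,0,0],"claw": 0.5},
    {"turn": [0,0,0],"dp": [0,0,0],"claw": 0.5},
    {"turn": [0,0,0],"dp": [0,0,0.3],"claw": 0.5},
    {"turn": [0,0,0],"dp": [0,0,0.7],"claw": 0.5},
    {"turn": [0,0,0],"dp": [0,0,0.9],"claw": 0.5},
    {"turn": [0,0,0],"dp": [0,0,0.9],"claw": 0.5}
  ]
}}

```text
t: 5.97
ee_pos: [620.6, -112.4, 373.1]
orientation: [-1.331, -0.975, 1.007]
ft_force: [0.2, 0.2, 0.2]
width: 43.9
```

>>> {"name": "jog_arm", "arguments": {
  "steps": [
    {"turn": [0,0,-0.15],"dp": [0,0.9,0.0],"claw": 0.5},
    {"turn": [0,0,-0.15],"dp": [0,0.9,0.0],"claw": 0.5},
    {"turn": [0,0,-0.15],"dp": [0,0.9,0.0],"claw": 0.5},
    {"turn": [0,0,-0.15],"dp": [0,0.9,0.0],"claw": 0.5}
  ]
}}

```text
t: 6.3
ee_pos: [620.1, -38.6, 371.9]
orientation: [-1.471, -0.612, 0.643]
ft_force: [0.5, -0.4, -0.1]
width: 43.6
```

>>> {"name": "jog_arm", "arguments": {
  "steps": [
    {"turn": [0,0,-0.15],"dp": [0,0.9,0.0],"claw": 0.5},
    {"turn": [0,0,-0.15],"dp": [0,0.9,0.0],"claw": 0.5},
    {"turn": [0,0,-0.15],"dp": [0,0.9,0.0],"claw": 0.5},
    {"turn": [0,0,-0.15],"dp": [0,0.9,0.0],"claw": 0.5}
  ]
}}

```text
t: 6.63
ee_pos: [619.4, 35.4, 370.4]
orientation: [-1.543, -0.243, 0.273]
ft_force: [-0.0, 0.3, -0.3]
width: 44.1
```

>>> {"name": "jog_arm", "arguments": {
  "steps": [
    {"turn": [0,0,-0.15],"dp": [0,0.5,0.0],"claw": 0.5},
    {"turn": [0,0,-0.15],"dp": [0,0.5,0.0],"claw": 0.5},
    {"turn": [0,0,-0.15],"dp": [0,0.5,0.0],"claw": 0.5},
    {"turn": [0,0,-0.15],"dp": [0,0.5,0.0],"claw": 0.5}
  ]
}}

```text
t: 6.97
ee_pos: [618.8, 76.2, 368.9]
orientation: [-1.552, 0.129, -0.102]
ft_force: [0.4, 0.5, -0.5]
width: 43.9
```

Run:
```python
from h import *
o,M=state()
A=RB.T@M; print(np.degrees(np.arctan2(A[1,0],A[0,0])))
print((b2w([-11.5,200,71.6])).round(1))
img,P,W,f,cx,cy=grab('side','s3.png')
img,P,W,f,cx,cy=grab('top','t3.png'); np.savez('pics/t3.npz',P=P,img=img)
```

```text
t 6.97 tcp [618.8  76.2 368.9] box [ -9.3 179.6 368.9] w 43.9 F [ 0.4  0.5 -0.5] M [-0.11 -0.08 -0.04] q [0.09 0.3  1.47 0.02 1.39 0.24]
tool axes in box (cols x,y,z)
 [[ 0.99  -0.02  -0.14 ]
 [ 0.14   0.012  0.99 ]
 [-0.018 -1.     0.014]]
8.06343477070787
[622.4  96.3  71.6]
```

View pics/t3.png

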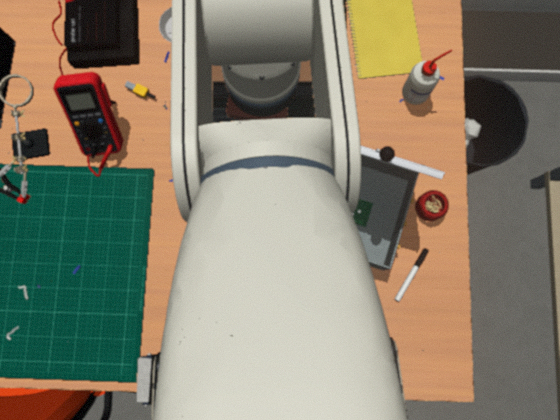

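View pics/s3.png

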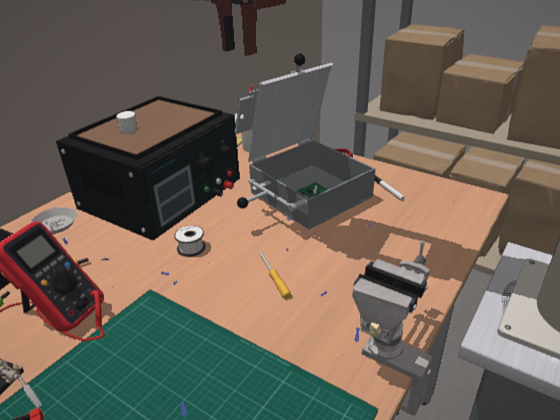

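```bash
cat >> h.py <<'E'
def orient(tau):
    s,c=np.sin(tau),np.cos(tau)
    return RB@np.array([[c,s,0],[0,0,1],[s,-c,0]])
def cmd(p,Rt,o=None):
    o=o or ctrl.get_obs(); M=R.from_rotvec(o['orientation']).as_matrix()
    rv=R.from_matrix(Rt@M.T).as_rotvec()
    print('turn',(rv/np.pi).round(3).tolist(),'dp',((np.array(p)-o['ee_pos'])/80).round(3).tolist())
def kb(phi): return np.array([-91.5+80*np.cos(phi),200,71.6+80*np.sin(phi)])
def tcpk(phi,tau,dep=18):
    Rt=orient(tau); return b2w(kb(phi))+dep*Rt[:,1]
E
python3 - <<'E'
from h import *
Rt=orient(.3)
cmd(b2w([-11.5,200,350])+18*Rt[:,1],Rt)
E
```

```text
turn [-0.026, -0.098, -0.046] dp [0.108, 0.241, -0.454]
```

>>> {"name": "jog_arm", "arguments": {
  "steps": [
    {"turn": [-0.026,-0.098,-0.046],"dp": [0.108,0.241,-0.454],"claw": 0.6},
    {"turn": [-0.026,-0.098,-0.046],"dp": [0.108,0.241,-0.454],"claw": 0.6},
    {"turn": [-0.026,-0.098,-0.046],"dp": [0.108,0.241,-0.454],"claw": 0.6},
    {"turn": [-0.026,-0.098,-0.046],"dp": [0.108,0.241,-0.454],"claw": 0.6},
    {"turn": [-0.026,-0.098,-0.046],"dp": [0.108,0.241,-0.454],"claw": 0.6}
  ]
}}

```text
t: 7.48
ee_pos: [626.3, 95.3, 332.4]
orientation: [-1.59, -0.012, -0.453]
ft_force: [-0.2, 0.4, 0.3]
width: 52.8
```

```bash
cat > kin.py <<'E'
from h import *
from scipy.optimize import least_squares
def fk(q,p):
    a1,h,L1,L2,off,Lt=p[:6]
    Rz=lambda a:R.from_euler('z',a).as_matrix(); Ry=lambda a:R.from_euler('y',a).as_matrix()
    T=Rz(q[0]); x=np.array([0,0,h])+T@[a1,0,0]
    T=T@Ry(q[1]); x=x+T@[0,0,L1]
    T=T@Ry(q[2]); x=x+T@[off,0,L2]   # forearm along z of link
    T=T@Rz(p[6]*q[3]); T=T@Ry(q[4]); T=T@Rz(p[7]*q[5]); x=x+T@[0,0,Lt]
    return x,T
E
python3 - <<'E'
from kin import *
o,M=state()
D=[([-1.23000517,.423812884,1.63069608,0,1.08860118,-.019],[219.88,-584.44,221.92],[-1.35730514,0.94109753,-0.9390545]),
([-.31,.23,2.06,-.01,.88,-1.27],[418.3,-122.1,175.3],[-1.427,-.738,.771]),
([-.15,.44,2.08,-.02,.63,-1.42],[450.1,-61.6,70.7],[-1.33,-.974,1.008]),
([-.16,.31,2.01,-.02,.83,-1.43],[463.4,-65.7,149.1],[-1.329,-.974,1.008]),
([-.19,.37,1.53,-.01,1.26,-1.47],[619.5,-112.3,296.8],[-1.326,-.97,1.01]),
([.09,.3,1.47,.02,1.39,.24],[618.8,76.2,368.9],[-1.552,.129,-.102]),
(o['qpos'],o['ee_pos'],o['orientation'])]
for s4 in(1,-1):
  for s6 in (1,-1):
    def res(p):
        r=[]
        Ts=[]
        for q,x,w in D:
            y,T=fk(q,list(p[:6])+[s4,s6]); r.extend((y-np.array(x))/3); Ts.append((T,R.from_rotvec(w).as_matrix()))
            r.extend(100*(T[:,2]-R.from_rotvec(w).as_matrix()[:,1]))
        return r
    s=least_squares(res,[0,400,450,450,0,300]); p=list(s.x)+[s4,s6]
    # tool rotation
    C=[T.T@m for T,m in[(fk(q,p)[1],R.from_rotvec(w).as_matrix()) for q,x,w in D]]
    print(s4,s6,s.cost,s.x.round(1)); print(np.std(C,0).max(), np.mean(C,0).round(2).tolist())
E
```

```text
t 7.48 tcp [626.3  95.3 332.4] box [ -7.5 200.1 332.4] w 52.8 F [-0.2  0.4  0.3] M [ 0.06  0.12 -0.03] q [ 0.2   0.22  1.69 -0.17  0.97  0.56]
tool axes in box (cols x,y,z)
 [[ 0.956  0.293 -0.006]
 [ 0.006  0.     1.   ]
 [ 0.293 -0.956 -0.001]]
1 1 58.10356709507665 [  3.7 307.  541.3 490.7  80.  279.1]
0.00542472271726526 [[-1.0, -0.0, -0.0], [-0.0, 0.0, 1.0], [-0.0, 1.0, -0.0]]
1 -1 58.10356709507665 [  3.7 307.  541.3 490.7  80.  279.1]
0.8603854266685582 [[0.2, -0.0, 0.01], [0.01, -0.0, -0.2], [-0.0, 1.0, -0.0]]
-1 1 651.2570150017559 [ 20.4 249.6 484.8 499.2  85.3 159. ]
0.08794591102310005 [[-1.0, -0.01, 0.03], [0.04, -0.03, 0.99], [-0.0, 0.99, 0.03]]
-1 -1 651.2570150017559 [ 20.4 249.6 484.8 499.2  85.3 159. ]
0.8821756351506912 [[0.18, 0.0, 0.01], [0.01, -0.03, -0.18], [-0.0, 0.99, 0.03]]
```

```bash
cat >> kin.py <<'E'
KP=[3.7,307.0,541.3,490.7,80,279.1,1,1]; C=np.array([[-1,0,0],[0,0,1],[0,1,0]])
LO=[-3,-.9,.09,-1.31,.11,-2.54];HI=[3,2.11,2.58,4.45,2.69,2.54]
def ik(p,Rt,q0):
    def res(q):
        x,T=fk(q,KP); return np.r_[(x-p)/5,100*(T@C-Rt).ravel()/5]
    s=least_squares(res,np.clip(q0,np.array(LO)+.01,np.array(HI)-.01),bounds=(LO,HI)); return s.x,s.cost
E
python3 - <<'E'
from kin import *
q=ctrl.get_obs()['qpos']
for t0 in(0.0,.15,.3):
  for slip in(1,.6,0):
    qq=q
    for phi in(0,.3,.6,.87,1.0):
        tau=t0+slip*phi
        qq,c=ik(tcpk(phi,tau),orient(tau),qq); print(t0,slip,phi,'tau %.2f'%tau,qq.round(2),'cost %.3f'%c)
E
```

```text
0.0 1 0 tau 0.00 [ 0.15  0.66  1.69 -0.    0.79  0.44] cost 0.000
0.0 1 0.3 tau 0.30 [ 0.22  0.56  1.85 -0.31  0.48  0.76] cost 0.000
0.0 1 0.6 tau 0.60 [ 0.3   0.51  2.01 -1.28  0.33  1.76] cost 0.000
0.0 1 0.87 tau 0.87 [ 0.36  0.48  2.02 -1.31  0.46  1.85] cost 20.050
0.0 1 1.0 tau 1.00 [ 0.41  0.47  2.02 -1.31  0.55  1.89] cost 44.449
0.0 0.6 0 tau 0.00 [ 0.15  0.66  1.69 -0.    0.79  0.44] cost 0.000
0.0 0.6 0.3 tau 0.18 [ 0.19  0.58  1.79 -0.14  0.62  0.59] cost 0.000
0.0 0.6 0.6 tau 0.36 [ 0.24  0.51  1.9  -0.42  0.45  0.88] cost 0.000
0.0 0.6 0.87 tau 0.52 [ 0.29  0.46  2.   -0.89  0.36  1.38] cost 0.000
0.0 0.6 1.0 tau 0.60 [ 0.32  0.45  2.05 -1.2   0.35  1.7 ] cost 0.000
0.0 0 0 tau 0.00 [ 0.15  0.66  1.69 -0.    0.79  0.44] cost 0.000
0.0 0 0.3 tau 0.00 [ 0.16  0.62  1.69 -0.    0.83  0.44] cost 0.000
0.0 0 0.6 tau 0.00 [0.16 0.58 1.71 0.   0.85 0.45] cost 0.000
0.0 0 0.87 tau 0.00 [0.17 0.54 1.73 0.   0.87 0.46] cost 0.000
0.0 0 1.0 tau 0.00 [0.18 0.52 1.75 0.   0.87 0.47] cost 0.000
0.15 1 0 tau 0.15 [ 0.18  0.63  1.77 -0.12  0.61  0.56] cost 0.000
0.15 1 0.3 tau 0.45 [ 
[... 1287 characters left out ...]
st 135.885
0.3 0.6 0 tau 0.30 [ 0.21  0.61  1.85 -0.34  0.44  0.79] cost 0.000
0.3 0.6 0.3 tau 0.48 [ 0.26  0.56  1.94 -0.83  0.33  1.3 ] cost 0.000
0.3 0.6 0.6 tau 0.66 [ 0.31  0.52  2.01 -1.31  0.35  1.8 ] cost 0.920
0.3 0.6 0.87 tau 0.82 [ 0.35  0.48  2.02 -1.31  0.44  1.84] cost 13.093
0.3 0.6 1.0 tau 0.90 [ 0.38  0.46  2.03 -1.31  0.49  1.86] cost 24.109
0.3 0 0 tau 0.30 [ 0.21  0.61  1.85 -0.34  0.44  0.79] cost 0.000
0.3 0 0.3 tau 0.30 [ 0.22  0.56  1.85 -0.31  0.48  0.76] cost 0.000
0.3 0 0.6 tau 0.30 [ 0.22  0.52  1.87 -0.3   0.51  0.76] cost 0.000
0.3 0 0.87 tau 0.30 [ 0.24  0.47  1.89 -0.3   0.53  0.76] cost 0.000
0.3 0 1.0 tau 0.30 [ 0.25  0.45  1.91 -0.3   0.54  0.77] cost 0.000
```

Run:
```python
from h import *
tau=.12;Rt=orient(tau); p=tcpk(0,tau); print(p.round(1))
cmd(p+[0,0,200],Rt)
```

```text
[624.5  95.7  53.7]
turn [0.016, 0.054, -0.002] dp [-0.023, 0.006, -0.983]
```

>>> {"name": "jog_arm", "arguments": {
  "steps": [
    {"turn": [0.016,0.054,-0.002],"dp": [-0.023,0.006,-0.983],"claw": 0.6},
    {"turn": [0.016,0.054,-0.002],"dp": [-0.023,0.006,-0.983],"claw": 0.6},
    {"turn": [0.016,0.054,-0.002],"dp": [-0.023,0.006,-0.983],"claw": 0.6},
    {"turn": [0.016,0.054,-0.002],"dp": [-0.023,0.006,-0.983],"claw": 0.6}
  ]
}}

```text
t: 7.82
ee_pos: [624.8, 94.8, 252.0]
orientation: [-1.576, 0.135, -0.316]
ft_force: [0.4, -0.4, 1.1]
width: 52.6
```

>>> {"name": "jog_arm", "arguments": {
  "steps": [
    {"turn": [0,0,0],"dp": [0,0,-0.4],"claw": 0.6},
    {"turn": [0,0,0],"dp": [0,0,-0.8],"claw": 0.6},
    {"turn": [0,0,0],"dp": [0,0,-0.95],"claw": 0.6},
    {"turn": [0,0,0],"dp": [0,0,-0.95],"claw": 0.6},
    {"turn": [0,0,0],"dp": [0,0,-0.95],"claw": 0.6}
  ]
}}

```text
t: 8.23
ee_pos: [625.8, 94.9, 177.8]
orientation: [-1.576, 0.133, -0.317]
ft_force: [0.4, 0.8, 0.7]
width: 52.5
```

Run:
```python
from h import *
o,M=state()
img,P,W,f,cx,cy=grab('wrist','w4.png')
print('exp knob',proj(b2w(kb(0)),W,f,cx,cy))
grab('side','s4.png')
tau=.12;Rt=orient(tau); p=tcpk(0,tau); 
cmd(p+[0,0,56],Rt)
cmd(p,Rt)
```

```text
t 8.23 tcp [625.8  94.9 177.8] box [ -7.8 199.6 177.8] w 52.5 F [0.4 0.8 0.7] M [-0.01 -0.01  0.01] q [ 0.16  0.44  1.72 -0.07  0.87  0.49]
tool axes in box (cols x,y,z)
 [[ 0.993  0.118 -0.001]
 [ 0.001 -0.002  1.   ]
 [ 0.118 -0.993 -0.002]]
exp knob (np.float64(262.5862956001015), np.float64(203.19218905173702))
turn [0.0, 0.0, -0.0] dp [-0.025, 0.008, -0.863]
turn [0.0, 0.0, -0.0] dp [-0.025, 0.008, -1.563]
```

View pics/w4.png

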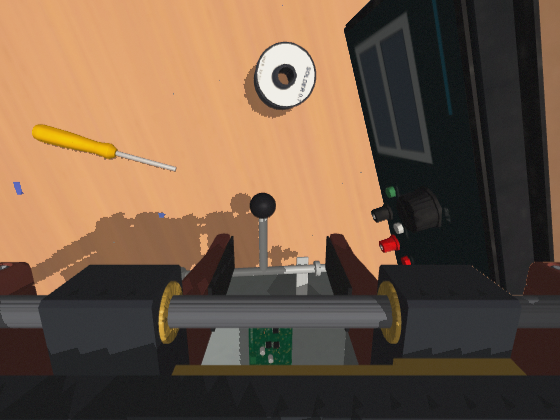

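View pics/s4.png

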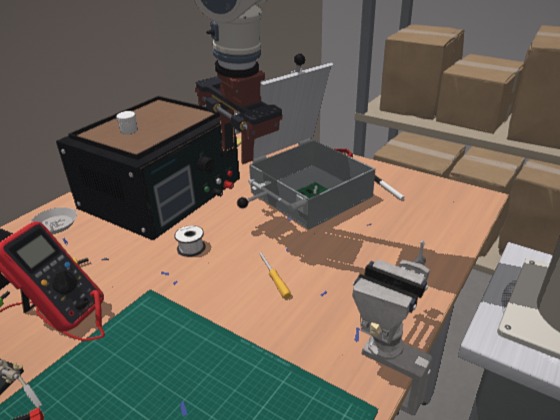

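Run:
```python
from h import *
o,M=state()
img,P,W,f,cx,cy=grab('wrist')
for u,v in[(375,214),(383,245),(395,229),(392,191),(415,205),(406,262),(440,215),(420,150)]:
    p=np.nanmedian(P[v-1:v+2,u-1:u+2].reshape(-1,3),0); 
    q=w2b(p)-w2b(tcpk(0,.12)); 
    print((u,v),p.round(0),'in tool frame at grasp', (orient(.12).T@(p-tcpk(0,.12))).round(0))
```

```text
t 8.33 tcp [626.5  95.1 178.8] box [ -7.2 199.9 178.8] w 53.0 F [ 0.4  0.6 -0. ] M [-0.03 -0.    0.  ] q [ 0.16  0.44  1.72 -0.07  0.87  0.49]
tool axes in box (cols x,y,z)
 [[ 0.993  0.12  -0.001]
 [ 0.001 -0.001  1.   ]
 [ 0.12  -0.993 -0.001]]
(375, 214) [738.  34.  30.] in tool frame at grasp [123.  39. -27.]
(383, 245) [740.  -6.  30.] in tool frame at grasp [136.  41. -64.]
(395, 229) [749.  19.  49.] in tool frame at grasp [140.  22. -38.]
(392, 191) [752.  62.  53.] in tool frame at grasp [131.  17.   4.]
(415, 205) [738.  71. 122.] in tool frame at grasp [123. -54.   8.]
(406, 262) [753. -21.  52.] in tool frame at grasp [155.  20. -76.]
(440, 215) [754.  58. 128.] in tool frame at grasp [142. -57.   1.]
(420, 150) [753. 110. 115.] in tool frame at grasp [125. -47.  50.]
```

>>> {"name": "jog_arm", "arguments": {
  "steps": [
    {"turn": [0,0,0],"dp": [-0.025,0.008,-0.4],"claw": 0.6},
    {"turn": [0,0,0],"dp": [-0.025,0.008,-0.8],"claw": 0.6},
    {"turn": [0,0,0],"dp": [-0.025,0.008,-0.85],"claw": 0.6},
    {"turn": [0,0,0],"dp": [-0.025,0.008,-0.85],"claw": 0.6}
  ]
}}

```text
t: 8.72
ee_pos: [623.7, 95.6, 110.2]
orientation: [-1.576, 0.133, -0.317]
ft_force: [0.4, 0.1, 0.1]
width: 52.9
```

Run:
```python
from h import *
o,M=state()
tau=.12;Rt=orient(tau); p=tcpk(0,tau); cmd(p,Rt)
```

```text
t 8.72 tcp [623.7  95.6 110.2] box [-10.1 199.7 110.2] w 52.9 F [0.4 0.1 0.1] M [-0.01 -0.01  0.03] q [ 0.16  0.53  1.76 -0.08  0.74  0.5 ]
tool axes in box (cols x,y,z)
 [[ 0.993  0.118 -0.001]
 [ 0.001 -0.002  1.   ]
 [ 0.118 -0.993 -0.002]]
turn [0.0, -0.001, -0.0] dp [0.01, 0.002, -0.706]
```

>>> {"name": "jog_arm", "arguments": {
  "steps": [
    {"turn": [0,0,0],"dp": [0.01,0.002,-0.35],"claw": 0.6},
    {"turn": [0,0,0],"dp": [0.01,0.002,-0.7],"claw": 0.6},
    {"turn": [0,0,0],"dp": [0.01,0.002,-0.7],"claw": 0.6},
    {"turn": [0,0,0],"dp": [0.01,0.002,-0.7],"claw": 0.6},
    {"turn": [0,0,0],"dp": [0.01,0.002,-0.7],"claw": 0.15},
    {"turn": [0,0,0],"dp": [0.01,0.002,-0.7],"claw": 0.15},
    {"turn": [0,0,0],"dp": [0.01,0.002,-0.7],"claw": 0.15},
    {"turn": [0,0,0],"dp": [0.01,0.002,-0.7],"claw": 0.15},
    {"turn": [0,0,0],"dp": [0.01,0.002,-0.7],"claw": 0.15},
    {"turn": [0,0,0],"dp": [0.01,0.002,-0.7],"claw": 0.15}
  ]
}}

```text
t: 9.55
ee_pos: [625.0, 95.9, 55.0]
orientation: [-1.575, 0.132, -0.318]
ft_force: [-0.3, 0.8, 2.1]
width: 22.5
```

Run:
```python
from h import *
o,M=state()
# effective depth/offset in tool frame of knob relative to measured tcp
print('knob in tool', (M.T@(b2w(kb(0))-o['ee_pos'])).round(1))
def rw(phi0,tau0,phis,taus):
    for ph,ta in zip(phis,taus):
        dp=RB@(kb(ph)-kb(phi0)) + 18*(orient(ta)[:,1]-orient(tau0)[:,1])
        rv=R.from_matrix(orient(ta)@orient(tau0).T).as_rotvec()
        print('%.2f %.2f'%(ph,ta),'turn',(rv/np.pi).round(4).tolist(),'dp',(dp/80).round(3).tolist())
ph=np.arange(1,11)*.045; rw(0,.12,ph,.12+ph*.85)
```

```text
t 9.55 tcp [625.   95.9  55. ] box [ -8.9 200.3  55. ] w 22.5 F [-0.3  0.8  2.1] M [-0.   -0.06  0.  ] q [ 0.16  0.62  1.78 -0.09  0.64  0.51]
tool axes in box (cols x,y,z)
 [[ 0.993  0.119 -0.001]
 [ 0.001 -0.001  1.   ]
 [ 0.119 -0.993 -0.001]]
knob in tool [ -0.6 -16.8  -0.3]
0.04 0.16 turn [-0.0035, -0.0117, -0.0] dp [0.007, -0.002, 0.046]
0.09 0.20 turn [-0.0069, -0.0234, -0.0] dp [0.012, -0.004, 0.093]
0.14 0.23 turn [-0.0104, -0.035, 0.0] dp [0.016, -0.005, 0.139]
0.18 0.27 turn [-0.0138, -0.0467, 0.0] dp [0.017, -0.005, 0.186]
0.22 0.31 turn [-0.0173, -0.0584, 0.0] dp [0.016, -0.005, 0.232]
0.27 0.35 turn [-0.0207, -0.0701, -0.0] dp [0.013, -0.004, 0.279]
0.32 0.39 turn [-0.0242, -0.0817, 0.0] dp [0.009, -0.003, 0.325]
0.36 0.43 turn [-0.0276, -0.0934, 0.0] dp [0.002, -0.001, 0.371]
0.40 0.46 turn [-0.0311, -0.1051, 0.0] dp [-0.007, 0.002, 0.416]
0.45 0.50 turn [-0.0345, -0.1168, 0.0] dp [-0.017, 0.005, 0.461]
```

>>> {"name": "jog_arm", "arguments": {
  "steps": [
    {"turn": [-0.0035,-0.0117,0],"dp": [0.007,-0.002,0.046],"claw": 0.15},
    {"turn": [-0.0069,-0.0234,0],"dp": [0.012,-0.004,0.093],"claw": 0.15},
    {"turn": [-0.0104,-0.035,0],"dp": [0.016,-0.005,0.139],"claw": 0.15},
    {"turn": [-0.0138,-0.0467,0],"dp": [0.017,-0.005,0.186],"claw": 0.15},
    {"turn": [-0.0173,-0.0584,0],"dp": [0.016,-0.005,0.232],"claw": 0.15},
    {"turn": [-0.0207,-0.0701,0],"dp": [0.013,-0.004,0.279],"claw": 0.15},
    {"turn": [-0.0242,-0.0817,0],"dp": [0.009,-0.003,0.325],"claw": 0.15},
    {"turn": [-0.0276,-0.0934,0],"dp": [0.002,-0.001,0.371],"claw": 0.15},
    {"turn": [-0.0311,-0.1051,0],"dp": [-0.007,0.002,0.416],"claw": 0.15},
    {"turn": [-0.0345,-0.1168,0],"dp": [-0.017,0.005,0.461],"claw": 0.15},
    {"turn": [-0.0345,-0.1168,0],"dp": [-0.017,0.005,0.461],"claw": 0.15}
  ]
}}

```text
t: 10.47
ee_pos: [623.0, 96.6, 91.9]
orientation: [-1.597, -0.174, -0.616]
ft_force: [0.5, -0.5, 1.8]
width: 22.7
```

```bash
cat >> h.py <<'E'
def rodphi(o,dep=16.8,xo=-0.6):
    M=R.from_rotvec(o['orientation']).as_matrix()
    k=w2b(np.array(o['ee_pos'])+M@np.array([xo,-dep,0])); v=k-np.array([-91.5,200,71.6])
    print('knob box',k.round(1),'phi %.3f rad err %.1f'%(np.arctan2(v[2],v[0]),np.hypot(v[0],v[2])-80)); return np.arctan2(v[2],v[0])
E
python3 - <<'E'
from h import *
o,M=state(); rodphi(o)
img,P,W,f,cx,cy=grab('side','s5.png')
E
```

```text
t 10.47 tcp [623.   96.6  91.9] box [-11.  200.4  91.9] w 22.7 F [ 0.5 -0.5  1.8] M [-0.05  0.13 -0.15] q [ 0.26  0.52  2.   -0.95  0.31  1.41]
tool axes in box (cols x,y,z)
 [[ 0.876  0.482 -0.002]
 [ 0.002 -0.001  1.   ]
 [ 0.482 -0.876 -0.002]]
knob box [-19.6 200.4 106.3] phi 0.450 rad err -0.1
```

View pics/s5.png

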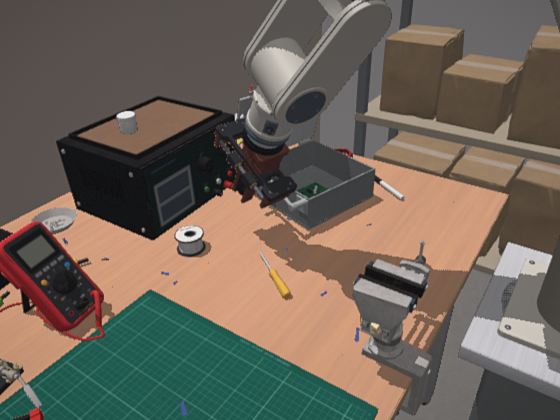

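Run:
```python
from h import *
d=np.load('pics/top0.npz')
img,P,W,f,cx,cy=grab('top')
g=d['img'].astype(np.float32).mean(2)
def samp(b):
    u,v=proj(b2w(b),W,f,cx,cy); return cv2.getRectSubPix(g,(1,1),(float(u),float(v)))[0,0]
xs=np.arange(-100,30,2)
for y in(122,126,130,133,135,137,141): print(y,[int(samp([x,y,90])) for x in xs])
print(xs.tolist())
# hole centroid darkness weighted in plane z=88
X,Y=np.meshgrid(np.arange(-50,-15,.5),np.arange(124,143,.5))
for z in(85,87.5,90):
    S=np.array([[samp([x,y,z]) for x in np.arange(-48,-15,.5)] for y in np.arange(127,143,.5)])
    w=np.clip(190-S,0,None); X,Y=np.meshgrid(np.arange(-48,-15,.5),np.arange(127,143,.5))
    print(z,(w*X).sum()/w.sum(),(w*Y).sum()/w.sum())
```

```text
122 [112, 132, 165, 190, 197, 186, 159, 135, 142, 154, 149, 156, 179, 195, 199, 199, 203, 202, 201, 203, 201, 198, 202, 203, 200, 201, 200, 199, 200, 202, 198, 199, 202, 202, 201, 205, 202, 200, 200, 200, 200, 201, 202, 201, 199, 199, 200, 201, 203, 198, 201, 202, 199, 195, 183, 172, 164, 165, 178, 199, 214, 215, 213, 204, 185]
126 [129, 130, 157, 189, 195, 181, 173, 156, 158, 162, 164, 169, 193, 209, 211, 212, 210, 208, 209, 209, 209, 208, 211, 210, 208, 212, 209, 210, 210, 208, 208, 210, 212, 207, 208, 211, 208, 207, 209, 208, 209, 211, 208, 205, 209, 209, 208, 209, 206, 208, 209, 210, 207, 195, 179, 169, 163, 160, 169, 195, 210, 212, 210, 203, 185]
130 [123, 121, 138, 161, 172, 162, 144, 139, 141, 134, 134, 157, 190, 208, 212, 213, 210, 210, 211, 212, 210, 212, 209, 212, 211, 211, 210, 211, 211, 209, 201, 183, 161, 161, 176, 195, 208, 211, 209, 208, 207, 208, 209, 208, 207, 208, 208, 206, 206, 206, 207, 208, 205, 191, 162, 156, 151, 141, 142, 152, 155, 156, 153, 148, 148]
133 [125, 132, 157, 177, 190, 179, 159, 153, 146, 121, 113, 147, 191, 212, 215, 214, 213, 213, 213, 212, 212, 
[... 938 characters left out ...]
, 174, 199, 212, 215, 215, 212, 212, 213, 213, 211, 212, 213, 213, 212, 212, 215, 214, 214, 212, 207, 196, 192, 191, 200, 209, 212, 213, 213, 210, 211, 212, 213, 213, 213, 212, 212, 210, 211, 212, 208, 211, 208, 195, 176, 167, 161, 159, 173, 196, 205, 210, 205, 199, 176]
[-100, -98, -96, -94, -92, -90, -88, -86, -84, -82, -80, -78, -76, -74, -72, -70, -68, -66, -64, -62, -60, -58, -56, -54, -52, -50, -48, -46, -44, -42, -40, -38, -36, -34, -32, -30, -28, -26, -24, -22, -20, -18, -16, -14, -12, -10, -8, -6, -4, -2, 0, 2, 4, 6, 8, 10, 12, 14, 16, 18, 20, 22, 24, 26, 28]
85 -33.46136437839238 135.14866033319876
87.5 -33.922907925827275 135.01934410152361
90 -34.38552425065245 134.89186471093504
```

Run:
```python
from h import *
d=np.load('pics/top0.npz')
img,P,W,f,cx,cy=grab('top')
g=d['img'].astype(np.float32).mean(2)
def samp(b):
    u,v=proj(b2w(b),W,f,cx,cy); return cv2.getRectSubPix(g,(1,1),(float(u),float(v)))[0,0]
def prof(xs,ys,z): return [int(np.mean([samp([x,y,z]) for y in ys])) for x in xs]
xs=np.arange(-115,-90,1.5);print('front',list(zip(xs.tolist(),prof(xs,[-90,-80,-70,-60,-50,-40,40,50],89))))
xs=np.arange(92,115,1.5);print('back',list(zip(xs.tolist(),prof(xs,[-20,-15,-10,-5,0,5,10],89))))
ys=np.arange(-110,-90,1.5);print('right',[(y,int(np.mean([samp([x,y,89]) for x in range(-80,80,10)]))) for y in ys.tolist()])
ys=np.arange(90,110,1.5);print('left',[(y,int(np.mean([samp([x,y,89]) for x in range(30,90,10)]))) for y in ys.tolist()])
# rod tip along x at y=135 z=71.6+4
xs=np.arange(-110,-60,2);print('pivot',list(zip(xs.tolist(),prof(xs,[134,135,136],75))))
xs=np.arange(20,75,2);print('tip',list(zip(xs.tolist(),prof(xs,[134,135,136],74))))
```

```text
front [(-115.0, 99), (-113.5, 95), (-112.0, 87), (-110.5, 76), (-109.0, 72), (-107.5, 97), (-106.0, 142), (-104.5, 179), (-103.0, 195), (-101.5, 211), (-100.0, 226), (-98.5, 233), (-97.0, 233), (-95.5, 232), (-94.0, 232), (-92.5, 232), (-91.0, 232)]
back [(92.0, 234), (93.5, 234), (95.0, 234), (96.5, 235), (98.0, 235), (99.5, 233), (101.0, 223), (102.5, 201), (104.0, 180), (105.5, 169), (107.0, 165), (108.5, 165), (110.0, 165), (111.5, 166), (113.0, 165), (114.5, 164)]
right [(-110.0, 154), (-108.5, 160), (-107.0, 165), (-105.5, 166), (-104.0, 159), (-102.5, 150), (-101.0, 156), (-99.5, 183), (-98.0, 214), (-96.5, 227), (-95.0, 229), (-93.5, 227), (-92.0, 227), (-90.5, 228)]
left [(90.0, 237), (91.5, 238), (93.0, 238), (94.5, 238), (96.0, 237), (97.5, 231), (99.0, 211), (100.5, 185), (102.0, 169), (103.5, 165), (105.0, 166), (106.5, 167), (108.0, 167), (109.5, 167)]
pivot [(-110, 166), (-108, 164), (-106, 163), (-104, 164), (-102, 158), (-100, 142), (-98, 128), (-96, 137), (-94, 161), (-92, 182), (-90, 190), (-88, 182), (-86, 164), (-84, 156), (-82, 149), (-80, 122), (-78, 111), (-76, 146), (-74, 192), (-72, 213), (-70, 215), (-68, 215), (-66, 213), (-64, 212), (-62, 212)]
tip [(20, 181), (22, 181), (24, 182), (26, 183), (28, 180), (30, 183), (32, 180), (34, 182), (36, 170), (38, 151), (40, 150), (42, 169), (44, 181), (46, 180), (48, 180), (50, 180), (52, 179), (54, 174), (56, 166), (58, 164), (60, 162), (62, 163), (64, 163), (66, 163), (68, 165), (70, 164), (72, 162), (74, 166)]
```

Run:
```python
import cv2
i=cv2.imread('pics/top0.png')[140:270,250:430]; cv2.imwrite('pics/c6.png',cv2.resize(i,None,fx=4.4,fy=4.4,interpolation=cv2.INTER_CUBIC))
```

```text
(no output)
```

View pics/c6.png

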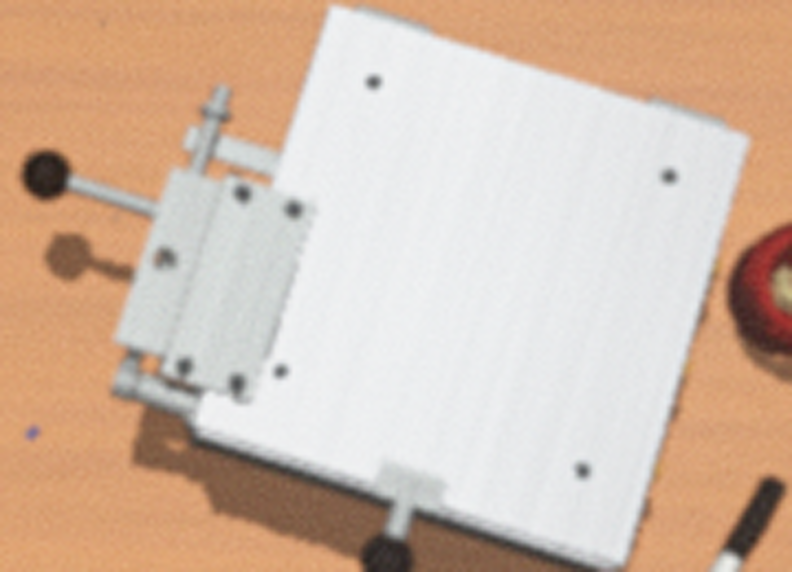

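```bash
cat >> h.py <<'E'
def rw(phi0,tau0,phis,taus,dep=16.8):
    for ph,ta in zip(phis,taus):
        dp=RB@(kb(ph)-kb(phi0)) + dep*(orient(ta)[:,1]-orient(tau0)[:,1])
        rv=R.from_matrix(orient(ta)@orient(tau0).T).as_rotvec()
        print('%.3f %.2f'%(ph,ta),'turn',(rv/np.pi).round(4).tolist(),'dp',(dp/80).round(3).tolist())
E
python3 - <<'E'
from h import *
rw(.45,.503,[.45,.45,.45],[.4,.25,.06])
E
```

```text
0.450 0.40 turn [0.0093, 0.0314, 0.0] dp [-0.019, 0.006, -0.009]
0.450 0.25 turn [0.0228, 0.0772, 0.0] dp [-0.047, 0.014, -0.019]
0.450 0.06 turn [0.04, 0.1352, -0.0] dp [-0.085, 0.025, -0.026]
```

>>> {"name": "jog_arm", "arguments": {
  "steps": [
    {"turn": [0,0,0],"dp": [0,0,0],"claw": 0.5},
    {"turn": [0,0,0],"dp": [0,0,0],"claw": 0.5},
    {"turn": [0,0,0],"dp": [0,0,0],"claw": 0.5},
    {"turn": [0.0093,0.0314,0],"dp": [-0.019,0.006,-0.009],"claw": 0.5},
    {"turn": [0.0228,0.0772,0],"dp": [-0.047,0.014,-0.019],"claw": 0.5},
    {"turn": [0.032,0.108,0],"dp": [-0.067,0.02,-0.023],"claw": 0.5},
    {"turn": [0.04,0.1352,0],"dp": [-0.085,0.025,-0.026],"claw": 0.5},
    {"turn": [0.04,0.1352,0],"dp": [-0.085,0.025,-0.026],"claw": 0.5},
    {"turn": [0.04,0.1352,0],"dp": [-0.085,0.025,-0.026],"claw": 0.5}
  ]
}}

```text
t: 11.37
ee_pos: [619.1, 99.2, 91.2]
orientation: [-1.562, 0.182, -0.267]
ft_force: [1.2, -0.3, 0.1]
width: 44.0
```

Run:
```python
from h import *
o,M=state(); rodphi(o)
Rt=orient(.06); p=b2w(kb(.45))+16.8*Rt[:,1]+0.6*Rt[:,0]; cmd(p,Rt)
img,P,W,f,cx,cy=grab('wrist','w7.png'); print(proj(b2w(kb(.45)),W,f,cx,cy))
```

```text
t 11.37 tcp [619.1  99.2  91.2] box [-15.5 201.8  91.2] w 44.0 F [ 1.2 -0.3  0.1] M [-0.05 -0.05 -0.04] q [ 0.15  0.57  1.74 -0.03  0.78  0.45]
tool axes in box (cols x,y,z)
 [[ 0.999  0.054 -0.002]
 [ 0.001  0.004  1.   ]
 [ 0.054 -0.999  0.004]]
knob box [-17.  201.8 108. ] phi 0.454 rad err 2.9
turn [-0.002, -0.001, -0.001] dp [-0.035, -0.013, -0.02]
(np.float64(275.1139349777559), np.float64(264.3528328673942))
```

View pics/w7.png

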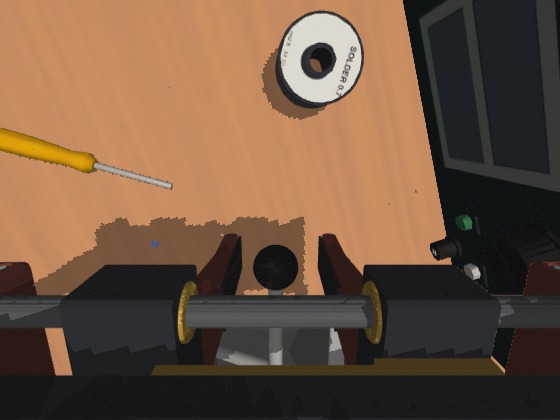

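>>> {"name": "jog_arm", "arguments": {
  "steps": [
    {"turn": [-0.002,-0.001,0],"dp": [-0.035,-0.013,-0.02],"claw": 0.5},
    {"turn": [-0.002,-0.001,0],"dp": [-0.035,-0.013,-0.02],"claw": 0.15},
    {"turn": [-0.002,-0.001,0],"dp": [-0.035,-0.013,-0.02],"claw": 0.15},
    {"turn": [-0.002,-0.001,0],"dp": [-0.035,-0.013,-0.02],"claw": 0.15},
    {"turn": [-0.002,-0.001,0],"dp": [-0.035,-0.013,-0.02],"claw": 0.15},
    {"turn": [-0.002,-0.001,0],"dp": [-0.035,-0.013,-0.02],"claw": 0.15}
  ]
}}

```text
t: 11.92
ee_pos: [616.5, 97.3, 89.2]
orientation: [-1.57, 0.179, -0.272]
ft_force: [-0.9, -1.2, -0.9]
width: 22.4
```

Run:
```python
from h import *
o,M=state(); rodphi(o)
tau=np.arctan2(M[:,1]@RB[:,0],-M[2,1]); print(tau)
ph=np.r_[np.arange(1,10)*.045+.45,.858,.858]; rw(.45,tau,ph,tau+(ph-.45)*.95)
```

```text
t 11.92 tcp [616.5  97.3  89.2] box [-17.5 199.2  89.2] w 22.4 F [-0.9 -1.2 -0.9] M [-0.11  0.04  0.04] q [ 0.15  0.57  1.75 -0.04  0.77  0.47]
tool axes in box (cols x,y,z)
 [[ 0.998  0.06  -0.001]
 [ 0.001 -0.003  1.   ]
 [ 0.06  -0.998 -0.003]]
knob box [-19.1 199.3 105.9] phi 0.442 rad err 0.1
0.059794295471322055
0.495 0.10 turn [-0.0039, -0.013, 0.0] dp [-0.011, 0.003, 0.041]
0.540 0.15 turn [-0.0077, -0.0261, 0.0] dp [-0.024, 0.007, 0.081]
0.585 0.19 turn [-0.0116, -0.0391, 0.0] dp [-0.038, 0.011, 0.121]
0.630 0.23 turn [-0.0154, -0.0522, 0.0] dp [-0.055, 0.016, 0.159]
0.675 0.27 turn [-0.0193, -0.0652, 0.0] dp [-0.072, 0.021, 0.197]
0.720 0.32 turn [-0.0232, -0.0783, 0.0] dp [-0.092, 0.027, 0.234]
0.765 0.36 turn [-0.027, -0.0913, 0.0] dp [-0.113, 0.033, 0.271]
0.810 0.40 turn [-0.0309, -0.1044, -0.0] dp [-0.136, 0.04, 0.306]
0.855 0.44 turn [-0.0347, -0.1174, 0.0] dp [-0.16, 0.047, 0.34]
0.858 0.45 turn [-0.035, -0.1183, 0.0] dp [-0.161, 0.048, 0.342]
0.858 0.45 turn [-0.035, -0.1183, 0.0] dp [-0.161, 0.048, 0.342]
```

>>> {"name": "jog_arm", "arguments": {
  "steps": [
    {"turn": [-0.0039,-0.013,0],"dp": [-0.011,0.007,0.041],"claw": 0.15},
    {"turn": [-0.0077,-0.0261,0],"dp": [-0.024,0.013,0.081],"claw": 0.15},
    {"turn": [-0.0116,-0.0391,0],"dp": [-0.038,0.018,0.121],"claw": 0.15},
    {"turn": [-0.0154,-0.0522,0],"dp": [-0.055,0.024,0.159],"claw": 0.15},
    {"turn": [-0.0193,-0.0652,0],"dp": [-0.072,0.029,0.197],"claw": 0.15},
    {"turn": [-0.0232,-0.0783,0],"dp": [-0.092,0.035,0.234],"claw": 0.15},
    {"turn": [-0.027,-0.0913,0],"dp": [-0.113,0.041,0.271],"claw": 0.15},
    {"turn": [-0.0309,-0.1044,0],"dp": [-0.136,0.048,0.306],"claw": 0.15},
    {"turn": [-0.0347,-0.1174,0],"dp": [-0.16,0.055,0.342],"claw": 0.15},
    {"turn": [-0.035,-0.119,0],"dp": [-0.163,0.056,0.346],"claw": 0.15},
    {"turn": [-0.035,-0.119,0],"dp": [-0.163,0.056,0.346],"claw": 0.15},
    {"turn": [-0.035,-0.119,0],"dp": [-0.163,0.056,0.346],"claw": 0.15}
  ]
}}

```text
t: 12.92
ee_pos: [603.2, 101.6, 117.2]
orientation: [-1.598, -0.129, -0.577]
ft_force: [-0.0, -4.1, 2.9]
width: 22.6
```

Run:
```python
from h import *
o,M=state(); rodphi(o)
```

```text
t 12.92 tcp [603.2 101.6 117.2] box [-31.4 199.6 117.2] w 22.6 F [-0.  -4.1  2.9] M [-0.52  0.03 -0.32] q [ 0.26  0.45  2.   -0.67  0.38  1.14]
tool axes in box (cols x,y,z)
 [[ 0.901  0.435  0.001]
 [ 0.    -0.003  1.   ]
 [ 0.435 -0.901 -0.003]]
knob box [-39.2 199.6 132.1] phi 0.858 rad err -0.0
```

>>> {"name": "jog_arm", "arguments": {
  "steps": [
    {"turn": [0,0,0],"dp": [0,0,0],"claw": 0.5},
    {"turn": [0,0,0],"dp": [0,0,0],"claw": 0.5},
    {"turn": [0,0,0],"dp": [0,0,0],"claw": 0.5},
    {"turn": [0,0,0],"dp": [-0.12,0.035,0.26],"claw": 0.5},
    {"turn": [0,0,0],"dp": [-0.24,0.07,0.53],"claw": 0.5},
    {"turn": [0,0,0],"dp": [-0.36,0.107,0.79],"claw": 0.5},
    {"turn": [0,0,0],"dp": [-0.36,0.107,0.79],"claw": 0.5}
  ]
}}

```text
t: 13.5
ee_pos: [575.0, 111.2, 183.7]
orientation: [-1.595, -0.133, -0.579]
ft_force: [0.7, 0.7, -0.3]
width: 43.8
```

Run:
```python
from h import *
o,M=state()
img,P,W,f,cx,cy=grab('wrist','w8.png'); print(proj(b2w(kb(.858)),W,f,cx,cy)); print(proj(b2w([-91.5+145.5*np.cos(.858),135,71.6+145.5*np.sin(.858)]),W,f,cx,cy))
img,P,W,f,cx,cy=grab('side','s8.png');
```

```text
t 13.50 tcp [575.  111.2 183.7] box [-61.2 200.8 183.7] w 43.8 F [ 0.7  0.7 -0.3] M [ 0.03  0.1  -0.04] q [ 0.3   0.3   2.02 -0.54  0.49  1.02]
tool axes in box (cols x,y,z)
 [[ 0.899  0.438 -0.   ]
 [ 0.     0.     1.   ]
 [ 0.438 -0.899  0.   ]]
(np.float64(276.80818760403713), np.float64(221.03386883321912))
(np.float64(359.61329994385835), np.float64(317.2398139535316))
```

View pics/w8.png

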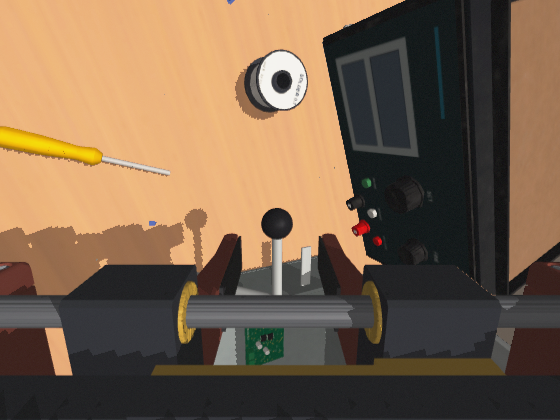

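View pics/s8.png

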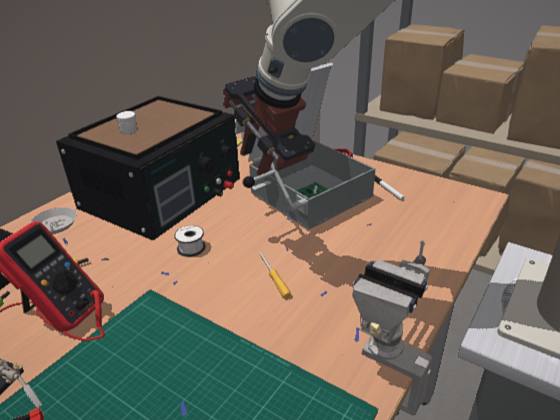

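>>> {"name": "jog_arm", "arguments": {
  "steps": [
    {"turn": [0,0,0],"dp": [0,0,0.5],"claw": 0.6},
    {"turn": [0.02,0.065,0],"dp": [0,0,0.95],"claw": 0.6},
    {"turn": [0.041,0.137,0],"dp": [0,0,0.95],"claw": 0.6},
    {"turn": [0.041,0.137,0],"dp": [0,0,0.95],"claw": 0.6},
    {"turn": [0.041,0.137,0],"dp": [0,0,0.95],"claw": 0.6}
  ]
}}

```text
t: 14.02
ee_pos: [576.2, 110.9, 258.2]
orientation: [-1.556, 0.226, -0.224]
ft_force: [0.7, -0.7, -0.9]
width: 53.1
```

>>> {"name": "jog_arm", "arguments": {
  "steps": [
    {"turn": [0,0,0],"dp": [0,0,0.5],"claw": 0.6},
    {"turn": [0,0,0],"dp": [0,0,0.95],"claw": 0.6},
    {"turn": [0,0,0],"dp": [0,0,0.95],"claw": 0.6}
  ]
}}

```text
t: 14.27
ee_pos: [580.3, 110.6, 338.9]
orientation: [-1.554, 0.221, -0.231]
ft_force: [1.6, -0.2, 1.3]
width: 52.5
```

>>> {"name": "jog_arm", "arguments": {
  "steps": [
    {"turn": [0,0,0.16],"dp": [0.18,-0.9,0.1],"claw": 0.6},
    {"turn": [0,0,0.16],"dp": [0.18,-0.9,0.1],"claw": 0.6},
    {"turn": [0,0,0.16],"dp": [0.18,-0.9,0.1],"claw": 0.6},
    {"turn": [0,0,0.16],"dp": [0.18,-0.9,0.1],"claw": 0.6}
  ]
}}

```text
t: 14.6
ee_pos: [595.5, 36.3, 345.5]
orientation: [-1.56, -0.166, 0.159]
ft_force: [-0.2, 0.1, -0.4]
width: 53.0
```

>>> {"name": "jog_arm", "arguments": {
  "steps": [
    {"turn": [0,0,0.16],"dp": [0.18,-0.9,0.1],"claw": 0.6},
    {"turn": [0,0,0.16],"dp": [0.18,-0.9,0.1],"claw": 0.6},
    {"turn": [0,0,0.16],"dp": [0.18,-0.9,0.1],"claw": 0.6},
    {"turn": [0,0,0.16],"dp": [0.18,-0.9,0.1],"claw": 0.6}
  ]
}}

```text
t: 14.93
ee_pos: [610.3, -38.1, 351.6]
orientation: [-1.495, -0.549, 0.547]
ft_force: [-0.2, 0.2, 0.1]
width: 52.8
```

Run:
```python
from h import *
o,M=state()
cmd([619.5,-112.3,375],R.from_rotvec([-1.326,-.97,1.01]).as_matrix())
RT=RB@np.array([[0,0,-1],[1,0,0],[0,-1,0]]); print(np.round(RT-R.from_rotvec([-1.326,-.97,1.01]).as_matrix(),2))
cmd([619.5,-112.3,375],RT)
img,P,W,f,cx,cy=grab('side','s9.png');
```

```text
t 14.93 tcp [610.3 -38.1 351.6] box [ 15.   67.6 351.6] w 52.8 F [-0.2  0.2  0.1] M [ 0.05 -0.09  0.01] q [-0.08  0.29  1.53  0.01  1.33 -0.79]
tool axes in box (cols x,y,z)
 [[ 0.55  -0.003 -0.835]
 [ 0.835  0.005  0.55 ]
 [ 0.003 -1.     0.005]]
turn [-0.002, 0.007, 0.184] dp [0.115, -0.927, 0.292]
[[-0.    0.02 -0.  ]
 [ 0.    0.01 -0.  ]
 [ 0.02 -0.   -0.02]]
turn [-0.002, -0.001, 0.185] dp [0.115, -0.927, 0.292]
```

View pics/s9.png

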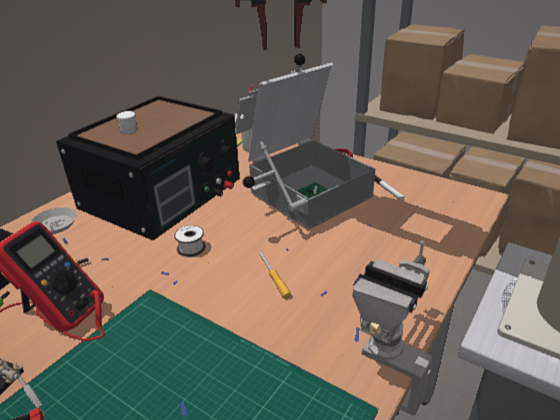

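>>> {"name": "jog_arm", "arguments": {
  "steps": [
    {"turn": [0,0,0.185],"dp": [0.115,-0.927,0.25],"claw": 0.6},
    {"turn": [0,0,0.185],"dp": [0.115,-0.927,0.25],"claw": 0.6},
    {"turn": [0,0,0.185],"dp": [0.115,-0.927,0.25],"claw": 0.6},
    {"turn": [0,0,0.185],"dp": [0.115,-0.927,0.25],"claw": 0.6},
    {"turn": [0,0,0.185],"dp": [0.115,-0.927,0.25],"claw": 0.6},
    {"turn": [0,0,0.185],"dp": [0.115,-0.927,0.25],"claw": 0.6}
  ]
}}

```text
t: 15.48
ee_pos: [619.3, -111.8, 370.0]
orientation: [-1.322, -0.997, 1.001]
ft_force: [0.3, 1.0, 0.1]
width: 52.7
```

Run:
```python
from h import *
o,M=state()
RT=RB@np.array([[0,0,-1],[1,0,0],[0,-1,0]])
cmd([619.5,-112.3,297],RT)
img,P,W,f,cx,cy=grab('wrist','w9.png');
```

```text
t 15.48 tcp [ 619.3 -111.8  370. ] box [ 44.6  -0.5 370. ] w 52.7 F [0.3 1.  0.1] M [ 0.   -0.18 -0.01] q [-0.2   0.31  1.46  0.    1.38 -1.49]
tool axes in box (cols x,y,z)
 [[-0.007 -0.007 -1.   ]
 [ 1.     0.002 -0.007]
 [ 0.002 -1.     0.007]]
turn [-0.001, -0.002, -0.002] dp [0.002, -0.006, -0.912]
```

View pics/w9.png

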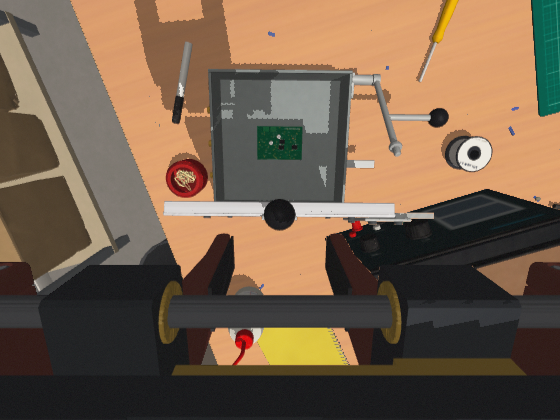

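>>> {"name": "jog_arm", "arguments": {
  "steps": [
    {"turn": [0,-0.002,-0.002],"dp": [0.002,-0.006,-0.45],"claw": 0.6},
    {"turn": [0,-0.002,-0.002],"dp": [0.002,-0.006,-0.9],"claw": 0.6},
    {"turn": [0,-0.002,-0.002],"dp": [0.002,-0.006,-0.91],"claw": 0.6},
    {"turn": [0,-0.002,-0.002],"dp": [0.002,-0.006,-0.91],"claw": 0.6},
    {"turn": [0,-0.002,-0.002],"dp": [0.002,-0.006,-0.91],"claw": 0.15},
    {"turn": [0,-0.002,-0.002],"dp": [0.002,-0.006,-0.91],"claw": 0.15},
    {"turn": [0,-0.002,-0.002],"dp": [0.002,-0.006,-0.91],"claw": 0.15},
    {"turn": [0,-0.002,-0.002],"dp": [0.002,-0.006,-0.91],"claw": 0.15},
    {"turn": [0,-0.002,-0.002],"dp": [0.002,-0.006,-0.91],"claw": 0.15}
  ]
}}

```text
t: 16.28
ee_pos: [619.9, -112.2, 298.6]
orientation: [-1.331, -0.995, 0.988]
ft_force: [-0.9, 1.7, 4.8]
width: 22.8
```

Run:
```python
from h import *
o,M=state();t=theta(o)
rows(t,t-np.arange(1,12)*.03)
rows(t-.33,t-.33-np.arange(1,6)*.02)
```

```text
t 16.28 tcp [ 619.9 -112.2  298.6] box [ 45.3  -0.6 298.6] w 22.8 F [-0.9  1.7  4.8] M [ 0.27  0.01 -0.02] q [-0.2   0.36  1.55  0.    1.24 -1.48]
tool axes in box (cols x,y,z)
 [[ 0.004  0.001 -1.   ]
 [ 1.     0.004  0.004]
 [ 0.004 -1.    -0.001]]
theta 1.313 radius err 3.0 y -0.6
1.28 [-0.082, 0.024, -0.023]
1.25 [-0.163, 0.048, -0.048]
1.22 [-0.243, 0.072, -0.076]
1.19 [-0.322, 0.095, -0.106]
1.16 [-0.401, 0.119, -0.139]
1.13 [-0.478, 0.141, -0.174]
1.10 [-0.555, 0.164, -0.211]
1.07 [-0.63, 0.186, -0.251]
1.04 [-0.704, 0.208, -0.294]
1.01 [-0.777, 0.23, -0.338]
0.98 [-0.849, 0.251, -0.385]
0.96 [-0.047, 0.014, -0.032]
0.94 [-0.093, 0.028, -0.066]
0.92 [-0.139, 0.041, -0.1]
0.90 [-0.184, 0.054, -0.136]
0.88 [-0.228, 0.068, -0.172]
```

>>> {"name": "jog_arm", "arguments": {
  "steps": [
    {"turn": [0,0,0],"dp": [-0.082,0.024,-0.023],"claw": 0.15},
    {"turn": [0,0,0],"dp": [-0.163,0.048,-0.048],"claw": 0.15},
    {"turn": [0,0,0],"dp": [-0.243,0.072,-0.076],"claw": 0.15},
    {"turn": [0,0,0],"dp": [-0.322,0.095,-0.106],"claw": 0.15},
    {"turn": [0,0,0],"dp": [-0.401,0.119,-0.139],"claw": 0.15},
    {"turn": [0,0,0],"dp": [-0.478,0.141,-0.174],"claw": 0.15},
    {"turn": [0,0,0],"dp": [-0.555,0.164,-0.211],"claw": 0.15},
    {"turn": [0,0,0],"dp": [-0.63,0.186,-0.251],"claw": 0.15},
    {"turn": [0,0,0],"dp": [-0.704,0.208,-0.294],"claw": 0.15},
    {"turn": [0,0,0],"dp": [-0.777,0.23,-0.338],"claw": 0.15},
    {"turn": [0,0,0],"dp": [-0.849,0.251,-0.385],"claw": 0.15}
  ]
}}

```text
t: 17.2
ee_pos: [551.5, -91.7, 267.6]
orientation: [-1.331, -0.995, 0.988]
ft_force: [5.3, 1.1, -6.0]
width: 22.1
```

Run:
```python
from h import *
o,M=state();t=theta(o)
rows(t,np.r_[t-np.arange(1,7)*.025])
img,P,W,f,cx,cy=grab('side','s10.png');np.savez('pics/s10.npz',img=img,P=P,W=W)
print(f,cx,cy)
cv2.imwrite('pics/s10c.png',cv2.resize(img[80:230,210:400,::-1],None,fx=4,fy=4,interpolation=cv2.INTER_CUBIC))
tip=b2w([-91.5+145.5*np.cos(.858),135,71.6+145.5*np.sin(.858)]);u,v=proj(tip,W,f,cx,cy);print('tip crop',(u-210)*4,(v-80)*4)
for ph in (.8,.9):
    tip=b2w([-91.5+145.5*np.cos(ph),135,71.6+145.5*np.sin(ph)]);u,v=proj(tip,W,f,cx,cy);print(ph,'tip crop',(u-210)*4,(v-80)*4)
```

```text
t 17.20 tcp [551.5 -91.7 267.6] box [-26.1  -0.4 267.6] w 22.1 F [ 5.3  1.1 -6. ] M [ 0.1  -1.1   0.02] q [-0.19  0.28  1.74  0.    1.13 -1.47]
tool axes in box (cols x,y,z)
 [[ 0.004  0.002 -1.   ]
 [ 1.     0.005  0.004]
 [ 0.005 -1.    -0.001]]
theta 0.984 radius err 3.0 y -0.4
0.96 [-0.059, 0.017, -0.041]
0.93 [-0.116, 0.034, -0.083]
0.91 [-0.173, 0.051, -0.126]
0.88 [-0.229, 0.068, -0.172]
0.86 [-0.283, 0.084, -0.218]
0.83 [-0.336, 0.1, -0.266]
484.89134606846557 285.6071469824723 210.96152819751066
tip crop 200.89502647367613 246.3006580672411
0.8 tip crop 193.89506818166888 252.80732423574705
0.9 tip crop 206.29882560108263 242.07962431325268
```

View pics/s10c.png

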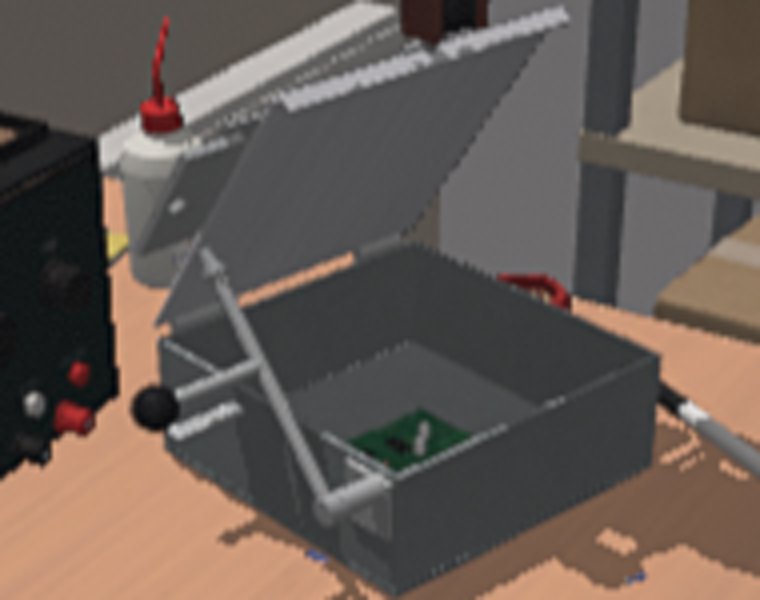

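Run:
```python
from h import *
d=np.load('pics/s10.npz');W=d['W'];f,cx,cy=484.891,285.607,210.962
t=.98
def lid(r,y,z,t): return b2w([102.5-r*np.cos(t)+z*np.sin(t),y,85+r*np.sin(t)+z*np.cos(t)])
for r in(120,130,135,138,140,145,150,98,182):
    for z in(0,5):
        print(r,z,np.round(proj(lid(r,135,z,t),W,f,cx,cy),2))
print('ear corners', [np.round(proj(lid(r,145,0,t),W,f,cx,cy),1) for r in(98,182)])
print('lid corner',np.round(proj(lid(205,100,0,t),W,f,cx,cy),1),np.round(proj(lid(205,-100,0,t),W,f,cx,cy),1))
img=d['img'];g=img.astype(int).mean(2)
print(g[124:139,246:264].astype(int))
cv2.imwrite('pics/s10d.png',cv2.resize(img[100:170,230:300,::-1],None,fx=8,fy=8,interpolation=cv2.INTER_CUBIC))
```

```text
120 0 [250.55 135.31]
120 5 [249.25 133.43]
130 0 [251.95 132.36]
130 5 [250.64 130.47]
135 0 [252.66 130.86]
135 5 [251.34 128.96]
138 0 [253.09 129.96]
138 5 [251.77 128.06]
140 0 [253.38 129.36]
140 5 [252.05 127.45]
145 0 [254.1  127.84]
145 5 [252.77 125.92]
150 0 [254.83 126.3 ]
150 5 [253.49 124.38]
98 0 [247.54 141.64]
98 5 [246.27 139.79]
182 0 [259.64 116.17]
182 5 [258.26 114.21]
ear corners [array([243.6, 143. ]), array([255.5, 117.5])]
lid corner [277.5 104. ] [349.4  80.9]
[[123 122 119 116 115 113  97  86  80  71  69  69  69  70  69  70  70  70]
 [105 106 105 104 102  97  91  88  74  68  69  70  70  69  69  69  69  69]
 [106 105 106 103 100  92  93  82  69  69  69  69  69  68  69  69  70  71]
 [110 101 103 102  97  91  88  73  68  68  69  69  69  69  69  70  70  70]
 [110 105 102 101  93  91  81  68  68  69  68  68  68  70  69  69  70  68]
 [109 108 101  96  92  87  71  70  89  81  71  68  69  68  69  71  71  69]
 [109 107 101  93  91  78  72 105 130 116  81  69  69  70  69  70  69  71]
 [109 108  99  91  87  74 101 142 144 117  79  68  67  69  69  69  70  76]
 [108 108  94  90  80  70 102 133 114  84  69  66  68  69  69  69  73  82]
 [107 102  86  87  73  67  75  90  73  67  67  69  68  69  69  69  80  85]
 [107  95  86  81  70  67  67  68  66  67  68  69  69  70  69  73  85  84]
 [102  93  88  74  68  68  68  68  68  68  67  68  69  68  70  79  85  82]
 [ 96  91  81  69  68  69  68  69  68  69  69  69  67  70  77  83  83  81]
 [ 92  88  74  67  68  68  69  69  68  68  69  68  69  82  86  84  81  81]
 [ 91  81  68  67  68  69  68  68  67  67  67  67  76 106  91  83  80  81]]
```

View pics/s10d.png

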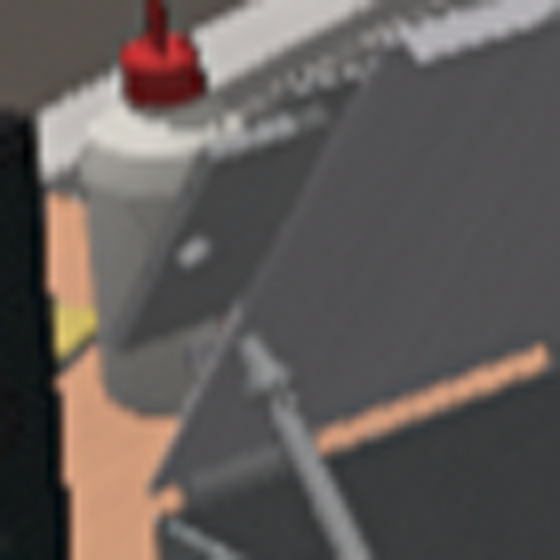

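>>> {"name": "jog_arm", "arguments": {
  "steps": [
    {"turn": [0,0,0],"dp": [-0.059,0.017,-0.041],"claw": 0.15},
    {"turn": [0,0,0],"dp": [-0.116,0.034,-0.083],"claw": 0.15},
    {"turn": [0,0,0],"dp": [-0.173,0.051,-0.126],"claw": 0.15},
    {"turn": [0,0,0],"dp": [-0.229,0.068,-0.172],"claw": 0.15},
    {"turn": [0,0,0],"dp": [-0.283,0.084,-0.218],"claw": 0.15},
    {"turn": [0,0,0],"dp": [-0.336,0.1,-0.266],"claw": 0.15},
    {"turn": [0,0,0],"dp": [-0.336,0.1,-0.266],"claw": 0.15}
  ]
}}

```text
t: 17.83
ee_pos: [521.7, -82.8, 244.5]
orientation: [-1.328, -0.992, 0.99]
ft_force: [1.5, 3.1, -6.6]
width: 22.6
```

Run:
```python
from h import *
o,M=state();t=theta(o)
rows(t,np.r_[t-np.arange(1,9)*.0125])
img,P,W,f,cx,cy=grab('side');np.savez('pics/s11.npz',img=img,P=P,W=W)
cv2.imwrite('pics/s11d.png',cv2.resize(img[100:190,220:310,::-1],None,fx=6.5,fy=6.5,interpolation=cv2.INTER_CUBIC))
```

```text
t 17.83 tcp [521.7 -82.8 244.5] box [-57.3  -0.3 244.5] w 22.6 F [ 1.5  3.1 -6.6] M [ 0.37 -0.53 -0.01] q [-0.18  0.26  1.82  0.01  1.07 -1.46]
tool axes in box (cols x,y,z)
 [[ 0.004 -0.003 -1.   ]
 [ 1.     0.005  0.004]
 [ 0.005 -1.     0.003]]
theta 0.821 radius err 3.7 y -0.3
0.81 [-0.026, 0.008, -0.025]
0.80 [-0.052, 0.015, -0.05]
0.78 [-0.077, 0.023, -0.076]
0.77 [-0.102, 0.03, -0.101]
0.76 [-0.127, 0.037, -0.128]
0.75 [-0.151, 0.045, -0.154]
0.73 [-0.175, 0.052, -0.181]
0.72 [-0.199, 0.059, -0.208]
```

View pics/s11d.png

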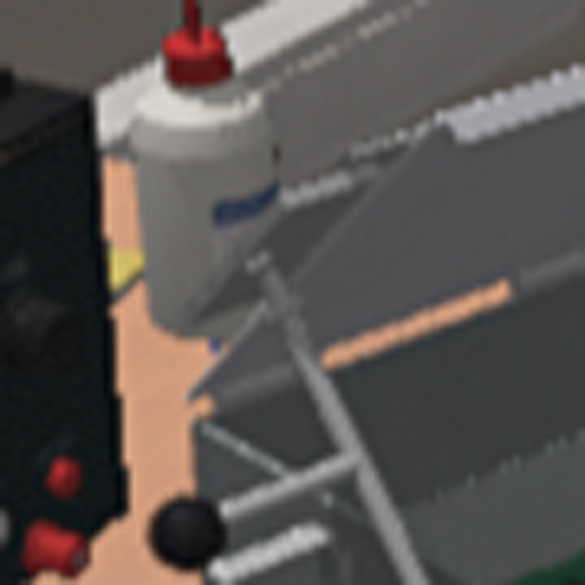

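>>> {"name": "jog_arm", "arguments": {
  "steps": [
    {"turn": [0,0,0],"dp": [-0.026,0.008,-0.025],"claw": 0.15},
    {"turn": [0,0,0],"dp": [-0.052,0.015,-0.05],"claw": 0.15},
    {"turn": [0,0,0],"dp": [-0.077,0.023,-0.076],"claw": 0.15},
    {"turn": [0,0,0],"dp": [-0.09,0.027,-0.089],"claw": 0.15},
    {"turn": [0,0,0],"dp": [-0.09,0.027,-0.089],"claw": 0.15}
  ]
}}

```text
t: 18.3
ee_pos: [514.3, -80.6, 237.2]
orientation: [-1.327, -0.992, 0.99]
ft_force: [1.8, 1.0, -4.8]
width: 22.5
```

>>> {"name": "jog_arm", "arguments": {
  "steps": [
    {"turn": [0,0,0],"dp": [-0.012,0.004,-0.013],"claw": 0.15},
    {"turn": [0,0,0],"dp": [-0.025,0.007,-0.026],"claw": 0.15},
    {"turn": [0,0,0],"dp": [-0.025,0.007,-0.026],"claw": 0.15}
  ]
}}

```text
t: 18.55
ee_pos: [512.1, -79.9, 234.9]
orientation: [-1.327, -0.992, 0.99]
ft_force: [2.4, 1.1, -4.5]
width: 22.7
```

Run:
```python
from h import *
o,M=state();t=theta(o)
rows(t,np.r_[t-np.arange(1,9)*.0125])
img,P,W,f,cx,cy=grab('side');np.savez('pics/s12.npz',img=img,P=P,W=W)
cv2.imwrite('pics/s12d.png',cv2.resize(img[100:190,220:310,::-1],None,fx=6.5,fy=6.5,interpolation=cv2.INTER_CUBIC))
```

```text
t 18.55 tcp [512.1 -79.9 234.9] box [-67.2  -0.3 234.9] w 22.7 F [ 2.4  1.1 -4.5] M [ 0.36 -0.68 -0.03] q [-0.18  0.25  1.85  0.01  1.04 -1.46]
tool axes in box (cols x,y,z)
 [[ 0.004 -0.004 -1.   ]
 [ 1.     0.005  0.004]
 [ 0.005 -1.     0.004]]
theta 0.763 radius err 3.7 y -0.3
0.75 [-0.025, 0.007, -0.026]
0.74 [-0.049, 0.014, -0.053]
0.73 [-0.073, 0.021, -0.08]
0.71 [-0.096, 0.028, -0.107]
0.70 [-0.119, 0.035, -0.135]
0.69 [-0.142, 0.042, -0.163]
0.68 [-0.165, 0.049, -0.191]
0.66 [-0.187, 0.055, -0.22]
```

View pics/s12d.png

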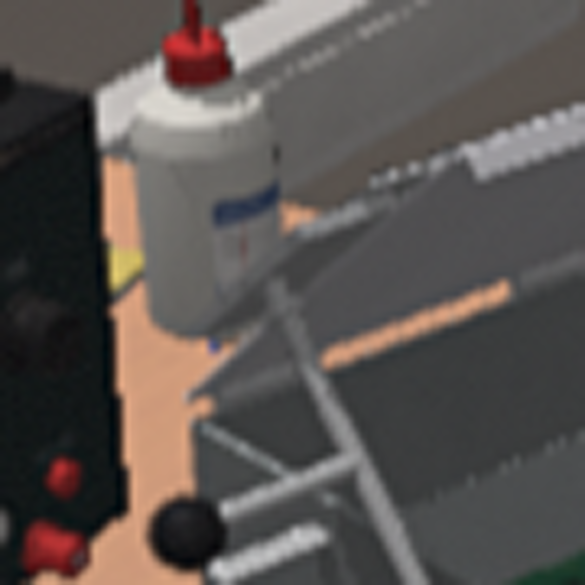

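>>> {"name": "jog_arm", "arguments": {
  "steps": [
    {"turn": [0,0,0],"dp": [-0.012,0.004,-0.013],"claw": 0.15},
    {"turn": [0,0,0],"dp": [-0.025,0.007,-0.026],"claw": 0.15},
    {"turn": [0,0,0],"dp": [-0.025,0.007,-0.026],"claw": 0.15}
  ]
}}

```text
t: 18.85
ee_pos: [510.0, -79.3, 232.6]
orientation: [-1.326, -0.992, 0.99]
ft_force: [3.5, 1.6, -4.6]
width: 22.5
```

>>> {"name": "jog_arm", "arguments": {
  "steps": [
    {"turn": [0,0,0],"dp": [-0.012,0.004,-0.013],"claw": 0.15},
    {"turn": [0,0,0],"dp": [-0.024,0.007,-0.027],"claw": 0.15},
    {"turn": [0,0,0],"dp": [-0.024,0.007,-0.027],"claw": 0.15}
  ]
}}

```text
t: 19.1
ee_pos: [507.8, -78.6, 230.2]
orientation: [-1.326, -0.991, 0.99]
ft_force: [3.1, 1.2, -4.6]
width: 22.4
```

Run:
```python
from h import *
o,M=state();t=theta(o)
img,P,W,f,cx,cy=grab('side');np.savez('pics/s13.npz',img=img,P=P,W=W)
cv2.imwrite('pics/s13d.png',cv2.resize(img[100:190,220:310,::-1],None,fx=6.5,fy=6.5,interpolation=cv2.INTER_CUBIC))
```

```text
t 19.10 tcp [507.8 -78.6 230.2] box [-71.8  -0.3 230.2] w 22.4 F [ 3.1  1.2 -4.6] M [ 0.31 -0.76 -0.  ] q [-0.18  0.25  1.86  0.01  1.03 -1.46]
tool axes in box (cols x,y,z)
 [[ 0.004 -0.005 -1.   ]
 [ 1.     0.005  0.004]
 [ 0.005 -1.     0.005]]
theta 0.736 radius err 3.7 y -0.3
```

View pics/s13d.png

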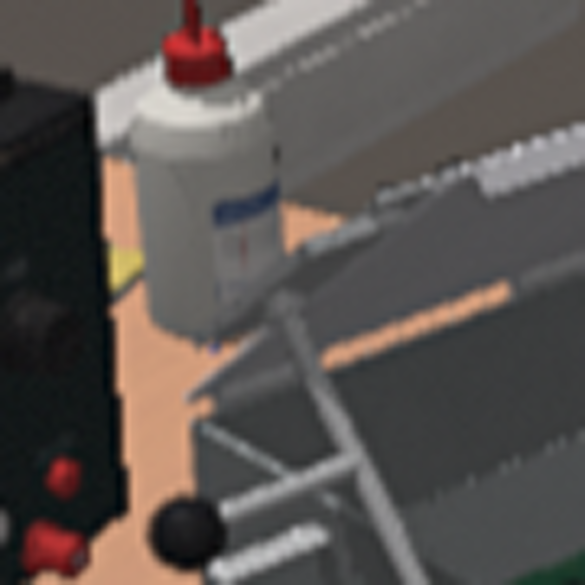

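Past 0.77 rad with no rise in force and the rod unmoved (knob still at px (187,530) in the crop), so the pin is entering the hole. Continuing gently.

>>> {"name": "jog_arm", "arguments": {
  "steps": [
    {"turn": [0,0,0],"dp": [-0.012,0.004,-0.013],"claw": 0.15},
    {"turn": [0,0,0],"dp": [-0.024,0.007,-0.027],"claw": 0.15},
    {"turn": [0,0,0],"dp": [-0.024,0.007,-0.027],"claw": 0.15}
  ]
}}

```text
t: 19.4
ee_pos: [505.6, -78.0, 227.8]
orientation: [-1.325, -0.991, 0.99]
ft_force: [2.7, 1.3, -4.8]
width: 22.5
```

>>> {"name": "jog_arm", "arguments": {
  "steps": [
    {"turn": [0,0,0],"dp": [-0.012,0.004,-0.014],"claw": 0.15},
    {"turn": [0,0,0],"dp": [-0.02,0.006,-0.024],"claw": 0.15},
    {"turn": [0,0,0],"dp": [-0.02,0.006,-0.024],"claw": 0.15}
  ]
}}

```text
t: 19.65
ee_pos: [504.4, -77.6, 226.4]
orientation: [-1.327, -0.992, 0.99]
ft_force: [3.1, 1.1, 1.1]
width: 22.2
```

Run:
```python
from h import *
o,M=state();t=theta(o)
rows(t,[t-.01,t-.02])
```

```text
t 19.65 tcp [504.4 -77.6 226.4] box [-75.3  -0.3 226.4] w 22.2 F [3.1 1.1 1.1] M [ 0.23 -0.7   0.03] q [-0.18  0.25  1.87  0.01  1.02 -1.46]
tool axes in box (cols x,y,z)
 [[ 0.004 -0.004 -1.   ]
 [ 1.     0.005  0.004]
 [ 0.005 -1.     0.004]]
theta 0.714 radius err 3.7 y -0.3
0.70 [-0.019, 0.006, -0.022]
0.69 [-0.037, 0.011, -0.044]
```

Fz jumped from -4.8 to +1.1 N at about 0.714 rad, so the lid is resting on the collar. Releasing.

>>> {"name": "jog_arm", "arguments": {
  "steps": [
    {"turn": [0,0,0],"dp": [0,0,0],"claw": 0.35},
    {"turn": [0,0,0],"dp": [0,0,0],"claw": 0.5},
    {"turn": [0,0,0],"dp": [0,0,0],"claw": 0.5},
    {"turn": [0,0,0],"dp": [0,0,0],"claw": 0.5},
    {"turn": [0,0,0],"dp": [0,0,0.25],"claw": 0.5},
    {"turn": [0,0,0],"dp": [0,0,0.6],"claw": 0.5},
    {"turn": [0,0,0],"dp": [0,0,0.95],"claw": 0.5},
    {"turn": [0,0,0],"dp": [0,0,0.95],"claw": 0.5}
  ]
}}

```text
t: 20.32
ee_pos: [506.8, -78.2, 307.4]
orientation: [-1.332, -0.997, 0.986]
ft_force: [0.3, -0.1, 0.2]
width: 43.8
```

Run:
```python
from h import *
o,M=state()
img,P,W,f,cx,cy=grab('side','s14.png');np.savez('pics/s14.npz',img=img,P=P,W=W)
cv2.imwrite('pics/s14d.png',cv2.resize(img[100:190,220:310,::-1],None,fx=6.5,fy=6.5,interpolation=cv2.INTER_CUBIC))
img,P,W,f,cx,cy=grab('wrist','w14.png')
img,P,W,f,cx,cy=grab('top','t14.png')
```

```text
t 20.32 tcp [506.8 -78.2 307.4] box [-7.280e+01 -1.000e-01  3.074e+02] w 43.8 F [ 0.3 -0.1  0.2] M [ 0.04 -0.21  0.05] q [-0.18  0.16  1.79  0.01  1.19 -1.46]
tool axes in box (cols x,y,z)
 [[ 0.004  0.003 -1.   ]
 [ 1.     0.005  0.004]
 [ 0.005 -1.    -0.003]]
```

View pics/s14d.png

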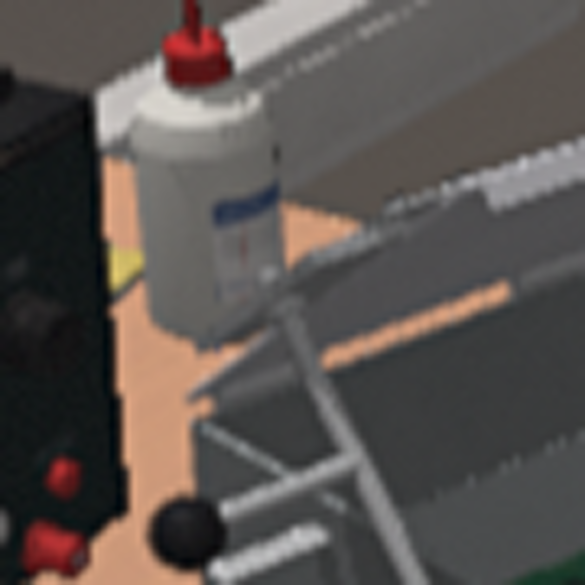

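View pics/w14.png

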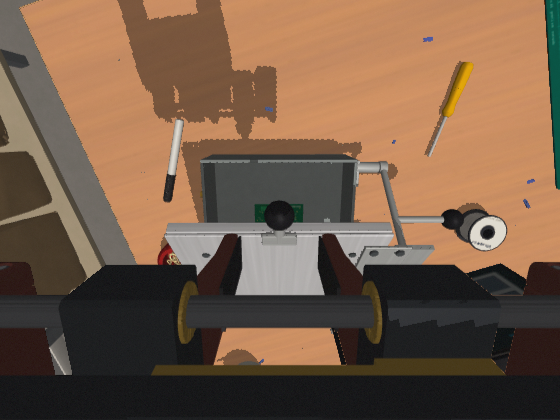

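View pics/s14.png

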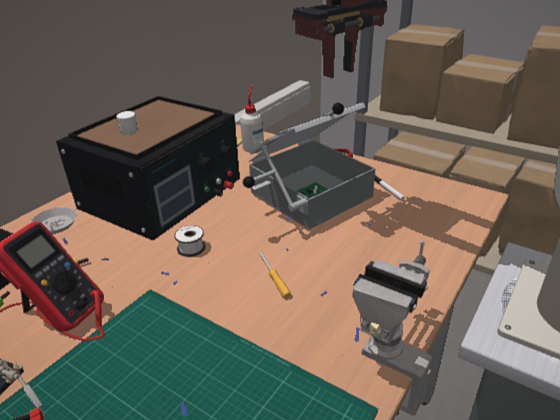

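The side crop shows the pin end above the plate at (267,275). I back off further, let a second pass, and measure the lid angle from depth.

>>> {"name": "jog_arm", "arguments": {
  "steps": [
    {"turn": [0,0,0],"dp": [-0.5,-0.5,0.3],"claw": 0.5},
    {"turn": [0,0,0],"dp": [-0.95,-0.95,0.6],"claw": 0.5},
    {"turn": [0,0,0],"dp": [-0.95,-0.95,0.6],"claw": 0.5},
    {"turn": [0,0,0],"dp": [-0.95,-0.95,0.6],"claw": 0.5}
  ]
}}

```text
t: 20.8
ee_pos: [425.4, -156.1, 350.9]
orientation: [-1.328, -0.989, 0.989]
ft_force: [0.9, -0.4, 0.1]
width: 43.5
```

>>> {"name": "jog_arm", "arguments": {
  "steps": [
    {"turn": [0,0,0],"dp": [-0.5,-0.5,0],"claw": 0.5},
    {"turn": [0,0,0],"dp": [-0.9,-0.95,0],"claw": 0.5},
    {"turn": [0,0,0],"dp": [-0.9,-0.95,0],"claw": 0.5},
    {"turn": [0,0,0],"dp": [-0.9,-0.95,0],"claw": 0.5},
    {"turn": [0,0,0],"dp": [-0.9,-0.95,0],"claw": 0.5},
    {"turn": [0,0,0],"dp": [-0.9,-0.95,0],"claw": 0.5},
    {"turn": [0,0,0],"dp": [-0.9,-0.95,0],"claw": 0.5},
    {"turn": [0,0,0],"dp": [-0.9,-0.95,0],"claw": 0.5}
  ]
}}

```text
t: 21.47
ee_pos: [354.0, -231.3, 350.5]
orientation: [-1.327, -0.99, 0.99]
ft_force: [-0.5, 0.4, 0.2]
width: 44.0
```

Run:
```python
from h import *
o,M=state()
img,P,W,f,cx,cy=grab('side','s15.png')
a=np.load('pics/s14.npz')['img'].astype(int)
dd=np.abs(img[60:260,200:420].astype(int)-a[60:260,200:420]).mean(2)
dd[:, :]; print('changed px (lid/rod area, below y=95)',(dd[35:]>25).sum(), np.argwhere(dd>25)[:5])
def angle(P):
    B=w2b(P).reshape(-1,3); v=B-np.array([102.5,0,85])
    m=(abs(B[:,1])<85)&(v[:,0]<-30)&(v[:,0]>-140)&(v[:,2]>20)&(v[:,2]<150); v=v[m]
    q=v[:,[0,2]]; c=q.mean(0); U,S,Vt=np.linalg.svd(q-c,full_matrices=False); d=Vt[0]; 
    for _ in range(5):
        n=np.array([-d[1],d[0]]); r=(q-c)@n; k=abs(r)<4; c=q[k].mean(0);d=np.linalg.svd(q[k]-c,full_matrices=False)[2][0]
    return len(q),k.sum(),np.arctan2(abs(d[1]),abs(d[0]))
print('side',angle(P))
img,P,W,f,cx,cy=grab('top','t15.png'); print('top',angle(P))
cv2.imwrite('pics/t15c.png',cv2.resize(img[120:290,240:450,::-1],None,fx=3.6,fy=3.5,interpolation=cv2.INTER_CUBIC))
g=img; s=P[200:300,280:400].reshape(-1,3); gg=img[200:300,280:400].reshape(-1,3)
k=(gg.max(1)<75)&(s[:,2]>200); s=s[k]
from scipy.optimize import least_squares
if len(s)>20:
    r=least_squares(lambda c:np.linalg.norm(s-c,axis=1)-12,s.mean(0)-[0,0,8],loss='soft_l1').x; b=w2b(r);v=b-[102.5,0,85]
    print('ball',b.round(1),'theta',np.arctan2(v[2],-v[0])-.0128, np.hypot(v[0],v[2]))
```

```text
t 21.47 tcp [ 354.  -231.3  350.5] box [-175.9 -190.4  350.5] w 44.0 F [-0.5  0.4  0.2] M [ 0.04 -0.17  0.03] q [-0.61 -0.03  1.9   0.    1.28 -1.89]
tool axes in box (cols x,y,z)
 [[ 0.005 -0.005 -1.   ]
 [ 1.     0.004  0.005]
 [ 0.004 -1.     0.005]]
changed px (lid/rod area, below y=95) 1301 [[  0 123]
 [  0 124]
 [  0 125]
 [  0 126]
 [  0 127]]
side (508, np.int64(506), np.float64(0.6949082536639143))
top (4280, np.int64(4238), np.float64(0.6985949666494067))
ball [-75.6  -0.  237.3] theta 0.6945962802978962 234.37787088984996
```

View pics/t15c.png

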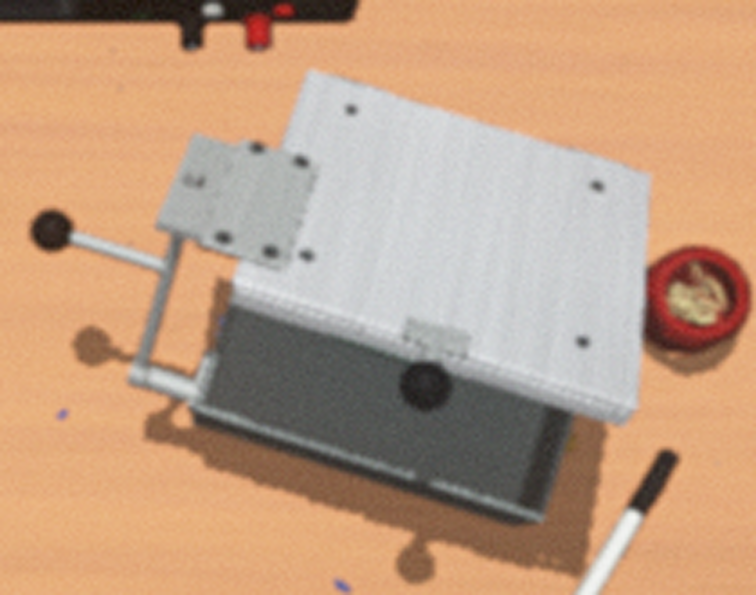

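The lid stands at 0.695 to 0.699 rad, measured three ways, which is in the home range. The pin shows in the hole at crop px (195,180) and the gripper is clear. Handing in.

Run:
```python
from h import *
img,P,W,f,cx,cy=grab('side','s16.png')
a=cv2.imread('pics/s15.png')[:,:,::-1].astype(int)
print('px changed since 0.1 s ago',(np.abs(img.astype(int)-a).mean(2)>25).sum())
print(ctrl.close_job())
```

```text
px changed since 0.1 s ago 29
the job is handed in; nothing more can be done
None
```

The lid is propped on the rod with the pin fully home, and the job was handed in at about 21.6 s of the 72 s allowed.

**What I did**
- I lifted the lid by its ball to about 1.31 rad, where it stayed when released.
- I swung the rod up to 0.858 rad by its knob in two grips. I chose that angle from the hole's position in the top and side images.
- I gripped the ball again and lowered the lid in small steps. The pin went into the hole at the first try, with no rise in force as the lid passed 0.77 rad.
- The load came off the gripper at about 0.71 rad by the arm's own reading (Fz went from -4.8 to +1.1 N). I then released the ball and backed well clear.

**Last checks**
- **Lid angle:** the side depth image gave 0.695 rad, the top depth image 0.699 rad, and the ball position 0.695 rad. All are inside the 0.69 to 0.72 range for fully home.
- **Pin:** it is visible through the hole in the top view.
- **Movement:** two side pictures about 0.1 s apart at the end were almost identical (29 pixels differed).
- **Surroundings:** the nearby objects looked unmoved in the pictures, though I did not measure them.

**Disagreements**
- The image estimates of the hole's distance from the hinge differed by a few millimetres (about 134 to 139 mm).
- The arm's reading of the lid angle at contact was about 0.015 rad above the camera values, which I put down to the ball sitting differently in the grip.
- A comparison of two side pictures before and after I backed away showed about 1,300 changed pixels. I put this down to the arm and its shadow moving, but did not check it further.

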